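# Dig out the ratchet spanner and tighten the mould press

### The job

First carry every dried clay lump out of the tool tray into the scrap bin, which uncovers the ratchet spanner. Then set the spanner's ring over the toothed collar of the mould press and swing its handle back and forth, turning the collar clockwise (seen from above) only with the spanner, until the screw is fully home. Finally lift the spanner off and lay it flat back in the tool tray; leave the other things on the table where they are.

Things in the scene. Friction and masses are not known exactly. Their poses are not given: they have to be found in the camera images.
- press: Fixed mould press, wooden foot 90 x 156 mm, steel beam 44 (x) x 150 (y) mm with its top 106 mm up. Origin on the table under the vertical screw axis. The spanner handle swings on its -x side, towards the robot. Two tie rods 16 mm thick (washers 26 mm) at x = 0, y = -58 and +58 mm rise 32 mm above the beam top and let the handle swing only some 70 degrees either side of the press's -x direction.
- collar_seat (a point): Middle of the fixed round steel seat plate on the press beam, on the screw axis, 110 mm above the press origin. The plate is 88 mm across, so a seated spanner stays level by itself. On it stands the turning collar: 12 upright saw teeth, 30 mm across over the tips, up to 21 mm above this point, then tapering to 18 mm across at 33 mm; its core ends at 36 mm. Greased.
- collar (a joint): Turning angle in rad of the toothed collar on top of the press beam: grows clockwise seen from above; 4.5 = screw fully home, a hard stop. Starts between 0 and 0.8 and stays where it is left (friction 0.35 N m). Each radian lowers the plate under the beam by 4 mm on to the plaster mould.
- spanner_grip (a point): Middle of the straight part of the ratchet spanner's handle (18 mm wide, 20 mm high), at mid-height, 16 mm above the spanner's underside and 100 mm from the ring centre. Axes: x along the handle away from the ring, z up (it lies right way up). The straight handle runs from 45 to 162 mm from the ring centre, then a 22 mm wide butt end to 182 mm.
- spanner_ring (a point): Centre of the spanner's ring at mid-height, 13 mm above its underside; axes as spanner_grip. Ring 54 mm outside, hole 34 mm, 26 mm high. When seated it lies on the screw axis, 13 mm above collar_seat. It goes on from above at any handle angle that the tie rods leave free.
- spanner: The ratchet spanner, 0.22 kg, balances 30 mm from the ring centre: origin under the ring centre, axes as spanner_grip. A spring pawl (2 to 4 N) juts into the hole from the handle side and gives way to the collar's taper. Seated, it drives the collar when the handle swings clockwise (from above) and slips over the teeth on the way back. A tooth is 30 degrees: up to that much of a stroke is idle.
- tool_tray: Fixed low wooden tray, 140 (x) x 240 (y) x 28 mm high, walls and floor 4 mm thick. Origin: centre of its underside. At the start the spanner lies in it along its y axis, handle towards +y, under the clay lumps.
- scrap_bin: Fixed grey square bin, 140 x 140 x 55 mm high, walls and floor 4 mm thick, empty at the start. Origin: centre of its underside. Lumps may lie on one another in it.
- lump_1_center (a point): Centre of a hard dry clay lump, a slightly flattened ball 55 mm across and 49 mm high, about 0.17 kg (2 or 3 of the lumps 1 to 3 are present); lies on the spanner or beside it in the tool tray at the start.
- lump_2_center (a point): Centre of a hard dry clay lump, a slightly flattened ball 55 mm across and 49 mm high, about 0.17 kg (2 or 3 of the lumps 1 to 3 are present); lies on the spanner or beside it in the tool tray at the start.
- lump_3_center (a point): Centre of a hard dry clay lump, a slightly flattened ball 55 mm across and 49 mm high, about 0.17 kg (2 or 3 of the lumps 1 to 3 are present); lies on the spanner or beside it in the tool tray at the start.
- lump_1: The same lump, origin at its underside as first placed.
- lump_2: The same lump, origin at its underside as first placed.
- lump_3: The same lump, origin at its underside as first placed.
- glaze_jar: Bystander: cream glaze jar, 64 mm across, 82 mm high; origin under its middle. Not to be moved.
Mind the look-alikes: they are no part of the job. What is shaped like the lump_3 but orange is not meant.

How it is judged:
On the way, in this order (a step that is already met when the one before it is completed fails the run):
1. every clay lump is in the scrap bin (x of lump_1_center in the frame of scrap_bin between -0.066 and 0.066 m and y of lump_1_center in the frame of scrap_bin between -0.066 and 0.066 m and z of each of lump_1_center, lump_2_center, lump_3_center in the frame of scrap_bin below 0.09 m and x of lump_2_center in the frame of scrap_bin between -0.066 and 0.066 m and y of lump_2_center in the frame of scrap_bin between -0.066 and 0.066 m and x of lump_3_center in the frame of scrap_bin between -0.066 and 0.066 m and y of lump_3_center in the frame of scrap_bin between -0.066 and 0.066 m), for 0.3 s.
2. the spanner's ring is round the collar, down on the seat plate (x of spanner_ring in the frame of press between -0.004 and 0.004 m and y of spanner_ring in the frame of press between -0.004 and 0.004 m and z of spanner_ring in the frame of press between 0.11 and 0.13 m), for 0.2 s.
3. the collar is turned fully home with the spanner still on it (all of step 2 and value of joint collar above 4.3 rad), for 0.2 s.
At the end, for the whole second after the job is handed in: Collar at 4.3 rad or more (4.5 is the stop); every lump's centre within 66 mm of the scrap bin's middle along its x and y and under 90 mm above its underside, at rest; spanner lying right way up in the tool tray (ring centre and grip point between its walls, tilt under 0.15 rad), at rest (all of step 1 and value of joint collar above 4.3 rad and linear speed of each of lump_1, lump_2, lump_3, spanner below 0.03 m/s and x of spanner_ring in the frame of tool_tray between -0.066 and 0.066 m and y of spanner_ring in the frame of tool_tray between -0.116 and 0.116 m and z of spanner_ring in the frame of tool_tray below 0.026 m and x of spanner_grip in the frame of tool_tray between -0.066 and 0.066 m and y of spanner_grip in the frame of tool_tray between -0.116 and 0.116 m and z of spanner_grip in the frame of tool_tray below 0.03 m and angle between spanner_grip's own z axis and vertical below 0.15 rad); the robot touches nothing.
It fails at once if the fingers turn or push the collar itself (contact force between the fingers and collar above 4 N).
It fails at once if a bystander is moved more than 40 mm (distance of glaze_jar from where it was at the start of the episode above 0.04 m).
Of lump_1, lump_2, lump_3 only 2 to 3 are there at a start; the rules pass over those that are not, and their reading is None.
At some moment in a run one of lump_1, lump_2, lump_3 may be knocked a few centimetres aside while the robot is not near it.
Once in a run the grip may slacken for a moment while it holds something.
It also fails if it takes over 210 s, if anything falls off the work surface, if the arm or the gripper's body presses on something with over 40 N, if the wrist force passes 120 N, or if a joint passes its speed limit or range.

### The arm

A 7-joint arm with a two-finger parallel gripper is mounted at the origin on the work surface; the furniture and walls round the work are solid. World frame = base frame: x ahead of the robot, y to its left, z up, the work surface at z = 0. Lengths are in m, angles in rad, forces in N, time in s.
With the tool pointing down it reaches from about 0.425 to 0.875 m from the base axis. Payload 4.7 kg.
Tool frame: the origin (TCP) lies midway between the tips of the shut fingers; the grasp point (between the pads) lies 19 mm behind it; x points along the fingers, y is the direction in which the jaws open and shut, and the axes are right-handed (so a half turn about x gives the same grasp; the last joint's range is limited). The gripper opens to 85 mm and grips with 20 to 120 N. Pads are 22 mm wide; open, the fingers measure 114 mm over their backs; the gripper's body (76 mm by 85 mm) begins 54 mm behind the grasp point. The pads swing forward as they close: fully open they stand 13 mm farther back than shut.
Start: joints at [-1.136, 0.321, -0.07, 1.45, 0.023, 1.371, -0.057], TCP at [0.266, 0.593, 0.199] pointing down, gripper open.
Joint ranges: [-2.86, 2.86], [-0.3, 2.09], [-1.38, 1.24], [0.06, 2.45], [-1.56, 4.7], [0.09, 2.05], [-2.69, 2.69]. Speed limits (rad/s): [2.57, 2.57, 3.14, 3.14, 3.14, 3.14, 3.14].

### API

Orientations are given as a rotation vector (axis times angle).
In Python, from plant import env gives the robot as it stands.
- The arm moves only by the shell command python3 -m crank 'ROWS' [OPENING] [FORCE]. ROWS is JSON, a list of rows, each an object with "slide": the shift along the tool's x, y, z in cm, a list of three; "spin": the turn about the tool's x in degrees. In form: [{"slide": [x, y, z], "spin": spin}, ...]. A call has 1 to 12 rows; each row shifts and turns the commanded pose from where the row before left it, along the tool's axes as they then stand; what a row does not reach is not made up. A row lasts 1/12 s, in which the tool goes at most 41.7 mm and 7.16 degrees, less where a joint would pass 70% of its speed; a pose out of reach is approached as far as the arm can. A call with a gripper value outside its range is refused whole. OPENING is the finger opening in cm, from 0 to 8.54, set as the call begins (- or left out, the last holds). The fingers move at their own pace and stop on an object; FORCE is the grip in N (left out, the last holds). Time passes only in rows, so rows that do not move let the fingers close. It gives the time, the measured TCP pose, the force and the opening at its end, in the units of the state.
- env.get_state(): the state, without advancing time (a new reading comes with each control period).
- env.capture(name): name is "side" or "top"; returns a dict with "pixels" (420x560x3 uint8, blue, green, red), "depth" (420x560 float32, m along the optical axis (not along the pixel's ray), 0 where there is no reading), "K" (3x3 intrinsics, pixels), "world_to_cam" (4x4, takes a point from world to camera coordinates). Camera axes: x right, y down, z forward; pixel columns grow to the right and rows downward; lengths in m; the calibration is good to about 2 mm. A picture is of the moment at which its call begins.
- env.finish_job(): hands the job in, once; it reports no verdict.
The state is a dict: "time": time; "joints": joint angles; "joint_velocities": joint speeds; "effort": joint torques, N m; "tcp_pos": TCP position; "ee_rot": TCP orientation; "wrist_force": force on the tool from outside, world axes, zero at the start; "torque": the same for the moment, N m; "width": finger opening in m.
Only numpy, scipy, OpenCV 4.12 (cv2) and the standard library are available. Lean on these libraries where they do the work, as an engineer would, in place of code of your own. Each camera call takes 0.05 s, during which the arm holds its last target.

## Working session

There is one attempt and no reset: what is moved stays moved. The work goes in short steps, Python scripts to look and compute and a shell command to move; the robot and the scene stay as the last step left them, time stands still between calls to the robot, and variables do not carry over. Pictures are saved under pics/ and viewed, and the job is handed in when it is done.

```bash
ls; mkdir -p pics; cat > h.py <<'E'
import numpy as np, cv2
from plant import env
def snap(cam,fn=None):
    c=env.capture(cam)
    c['pixels']=np.array(c['pixels']); 
    if fn: cv2.imwrite('pics/'+fn,c['pixels'])
    return c
def world(c,u,v,d=None):
    if d is None: d=c['depth'][int(round(v)),int(round(u))]
    p=np.linalg.inv(c['K'])@np.array([u,v,1.])*d
    T=np.linalg.inv(c['world_to_cam']); return T[:3,:3]@p+T[:3,3]
def plane(c,u,v,z):
    T=np.linalg.inv(c['world_to_cam']); r=T[:3,:3]@np.linalg.inv(c['K'])@np.array([u,v,1.])
    return T[:3,3]+r*(z-T[2,3])/r[2]
def cloud(c):
    H,W=c['depth'].shape
    v,u=np.mgrid[:H,:W]; d=c['depth']
    p=np.stack([u,v,np.ones_like(u)],-1)@np.linalg.inv(c['K']).T*d[...,None]
    T=np.linalg.inv(c['world_to_cam']); P=p@T[:3,:3].T+T[:3,3]; P[d==0]=np.nan
    return P
def st():
    from scipy.spatial.transform import Rotation as R
    s=env.get_state(); m=R.from_rotvec(s['ee_rot']).as_matrix()
    print('t',round(s['time'],2),'tcp',np.round(s['tcp_pos'],4),'w',round(float(s['width']),4),'F',np.round(s['wrist_force'],1),'j',np.round(s['joints'],2)); print(np.round(m,3))
    return s,m
E
python3 - <<'E'
from h import *
st()
for n in('side','top'):
    c=snap(n,n+'0.png'); print(c['K'],c['world_to_cam'])
E
```

```text
pics
t 0.0 tcp [0.2653 0.5927 0.1978] w 0.0855 F [-0.3 -1.  -0.7] j [-1.14  0.32 -0.07  1.45  0.02  1.37 -0.06]
[[-0.001  0.408  0.913]
 [-0.002  0.913 -0.408]
 [-1.    -0.002  0.   ]]
[[389.17567976   0.         279.63676983]
 [  0.         389.17567976 206.39636971]
 [  0.           0.           1.        ]] [[-0.94641783 -0.32231522  0.0201543   0.47273374]
 [-0.18851444  0.50070951 -0.84483862  0.26938599]
 [ 0.2622129  -0.80336971 -0.53464148  0.62159529]
 [ 0.          0.          0.          1.        ]]
[[397.98865918   0.         284.26899916]
 [  0.         397.98865918 209.00678884]
 [  0.           0.           1.        ]] [[ 0.02428252 -0.99966776 -0.00864478 -0.16274957]
 [-0.99315956 -0.02313471 -0.11445027  0.54875094]
 [ 0.11421225  0.01136478 -0.99339136  0.9014731 ]
 [ 0.          0.          0.          1.        ]]
```

View pics/side0.png

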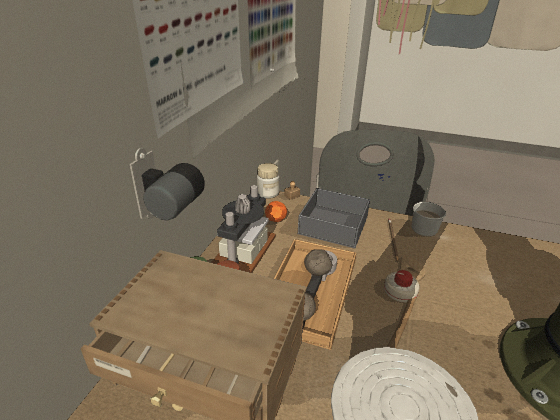

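View pics/top0.png

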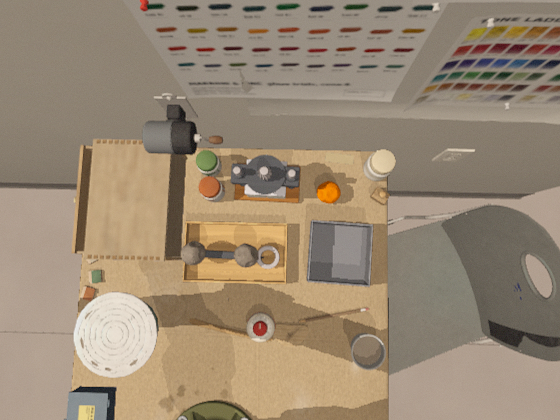

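Both views show the whole scene. In the top view the tray sits at (185-287, 222-282). Two grey lumps are at (192,252) and (246,255), the spanner ring is at (268,257), the bin is at (340,252) and the press screw is at (264,172). The orange ball at (328,191) is a look-alike.

```bash
python3 - <<'E'
from h import *
c=snap('top'); P=cloud(c)
img=c['pixels']
big=cv2.resize(img[140:300,170:400],None,fx=3.4,fy=3.4,interpolation=cv2.INTER_CUBIC); cv2.imwrite('pics/top_zoom0.png',big)
for n,(u,v) in dict(l1=(192,252),l2=(246,255),ring=(276,257),h=(220,254),screw=(264,172),rodL=(238,172),rodR=(292,172),jar=(381,162),bin=(340,252),orange=(328,191)).items():
    print(n,np.round(world(c,u,v),3))
# lumps: top cap z>0.05 in tray
for n,(u,v) in dict(l1=(192,252),l2=(246,255)).items():
    Q=P[v-16:v+17,u-16:u+17].reshape(-1,3); Q=Q[Q[:,2]>0.038]; 
    # sphere fit
    A=np.c_[2*Q,np.ones(len(Q))]; s=np.linalg.lstsq(A,(Q**2).sum(1),rcond=None)[0]
    print(n,len(Q),'c',np.round(s[:3],3),'r',np.sqrt(s[3]+s[:3]@s[:3]),'top',np.nanmax(Q[:,2]),Q.mean(0),Q.min(0),Q.max(0))
print('bin corners',[np.round(plane(c,u,v,.055)[:2],3) for u,v in((308,221),(373,221),(308,285),(372,285))])
print('tray corners',[np.round(plane(c,u,v,.028)[:2],3) for u,v in((186,222),(287,222),(184,282),(288,281))])
E
```

```text
l1 [0.447 0.051 0.077]
l2 [ 0.443 -0.069  0.077]
ring [ 0.44  -0.133  0.03 ]
h [ 0.444 -0.003  0.029]
screw [ 0.616 -0.107  0.142]
rodL [ 0.616 -0.052  0.138]
rodR [ 0.619 -0.165  0.136]
jar [ 0.658 -0.365  0.08 ]
bin [ 0.456 -0.285  0.002]
orange [ 0.595 -0.25   0.048]
l1 541 c [0.447 0.061 0.042] r 0.03477417110890364 top 0.08002868942254004 [0.44575514 0.0550986  0.0652235 ] [0.41793967 0.02675568 0.03823967] [0.48282631 0.09392447 0.08002869]
l2 466 c [ 0.443 -0.066  0.052] r 0.026199425792128413 top 0.08110118802940358 [ 0.44212997 -0.06759755  0.06813062] [ 0.41634408 -0.09371635  0.05011729] [ 0.46825693 -0.03926999  0.08110119]
bin corners [array([ 0.524, -0.205]), array([ 0.527, -0.352]), array([ 0.38 , -0.207]), array([ 0.384, -0.349])]
tray corners [array([0.517, 0.08 ]), array([ 0.522, -0.157]), array([0.378, 0.077]), array([ 0.386, -0.162])]
```

View pics/top_zoom0.png

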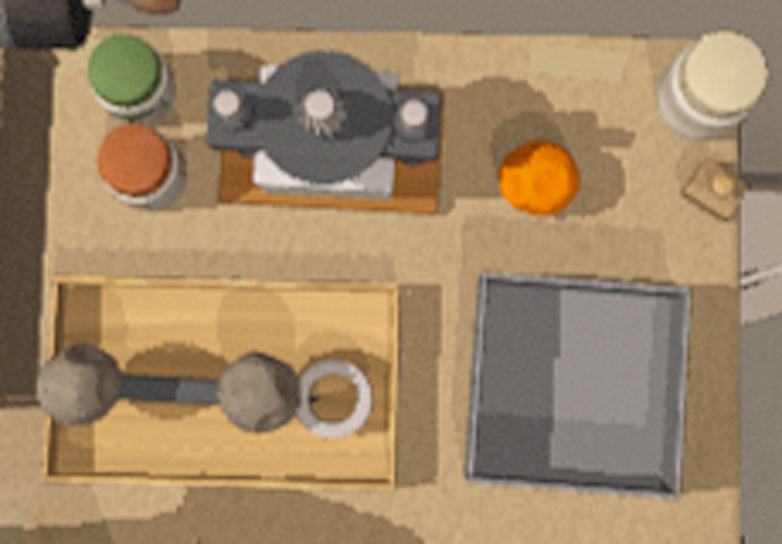

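```bash
python3 - <<'E'
from h import *
for n in('top','side'):
    c=snap(n); P=cloud(c)
    Q=P.reshape(-1,3)
    m=(Q[:,1]>0.083)&(Q[:,1]<0.45)&(Q[:,0]>0.3)&(Q[:,0]<0.72)&(Q[:,2]>0.05)
    Q=Q[m]; print(n,len(Q),np.nanpercentile(Q,[0.5,2,50,98,99.5],axis=0).round(3))
    Z=Q[Q[:,2]>np.nanpercentile(Q[:,2],50)-.01]; print(np.percentile(Z,[1,50,99],axis=0).round(3))
c=snap('top');
print([np.round(plane(c,u,v,.12),3) for u,v in((183,150),(180,260),(170,257))])
Q=cloud(c)
print(np.round(Q[200:262:6,165:190:3,2],3)); print(np.round(Q[200:262:20,165:190:3,1],3))
E
```

```text
top 29657 [[0.304 0.085 0.056]
 [0.317 0.09  0.072]
 [0.718 0.184 0.141]
 [0.72  0.391 0.534]
 [0.72  0.431 0.545]]
[[0.433 0.086 0.134]
 [0.719 0.177 0.235]
 [0.72  0.398 0.542]]
side 53532 [[0.304 0.085 0.057]
 [0.318 0.095 0.076]
 [0.644 0.216 0.138]
 [0.72  0.337 0.491]
 [0.72  0.361 0.505]]
[[0.431 0.087 0.129]
 [0.718 0.199 0.16 ]
 [0.72  0.334 0.503]]
[array([0.665, 0.071, 0.12 ]), array([0.43 , 0.065, 0.12 ]), array([0.436, 0.086, 0.12 ])]
[[ 0.139  0.134  0.113  0.09   0.068  0.041  0.017  0.002 -0.   ]
 [ 0.134  0.132  0.109  0.087  0.062  0.041  0.013  0.002 -0.001]
 [ 0.138  0.128  0.108  0.083  0.06   0.038  0.011 -0.003  0.001]
 [ 0.135  0.125  0.105  0.082  0.058  0.034 -0.002  0.001 -0.001]
 [ 0.139  0.124  0.102  0.079  0.057  0.028  0.002  0.026  0.001]
 [ 0.138  0.121  0.1    0.078  0.057  0.029  0.     0.027  0.005]
 [ 0.137  0.117  0.096  0.075  0.052    nan -0.001  0.026  0.001]
 [ 0.137  0.115  0.094  0.073  0.05   0.021  0.002  0.024  0.005]
 [ 0.134  0.112  0.093  0.067  0.044  0.021  0.067  0.072  0.074]
 [ 0.133  0.111  0.088  0.066  0.044  0.016  0.07   0.071  0.071]
 [ 0.129  0.113  0.089  0.067  0.041  0.019  0.066  0.071  0.071]]
[[0.098 0.093 0.093 0.093 0.093 0.094 0.093 0.09  0.083]
 [0.095 0.093 0.094   nan 0.093 0.093 0.095 0.088 0.081]
 [0.094 0.093 0.093 0.093 0.093 0.093 0.092 0.079 0.077]
 [0.093 0.092 0.092 0.092 0.093 0.092 0.072 0.064 0.058]]
```

```bash
python3 -m crank '[{"slide":[0,-0.5,4],"spin":3.6},{"slide":[0,-0.5,4],"spin":3.6},{"slide":[0,-0.5,4],"spin":3.6},{"slide":[0,-0.5,4],"spin":3.6},{"slide":[0,-0.5,4],"spin":3.6},{"slide":[0,-0.5,4],"spin":3.6},{"slide":[0,-0.5,4],"spin":3.6},{"slide":[0,-0.5,4],"spin":3.6},{"slide":[0,-0.5,4],"spin":3.6},{"slide":[0,-0.5,4],"spin":3.6}]' 8.5 30; python3 -c "
from h import *
st()
for n,u,v in (('l1',193,253),('l2',246.2,256)):
    print(n)
c=snap('top')
hsv=cv2.cvtColor(c['pixels'],cv2.COLOR_BGR2HSV); P=cloud(c)
for n,u,v in (('l1',192,253),('l2',246,256)):
    m=np.zeros(P.shape[:2],np.uint8); m[v-20:v+20,u-20:u+20]=((P[v-20:v+20,u-20:u+20,2]>.04)&(hsv[v-20:v+20,u-20:u+20,1]<90)&(P[v-20:v+20,u-20:u+20,2]<.09)).astype(np.uint8)
    k,_=cv2.findContours(m,0,2); k=max(k,key=cv2.contourArea); (x,y),r=cv2.minEnclosingCircle(k); print(n,x,y,r,plane(c,x,y,.054),cv2.boundingRect(k))
"
```

```text
time: 1.13
tcp_pos: [0.5349, 0.2995, 0.1989]
ee_rot: [0.82, 1.411, -0.819]
wrist_force: [-0.0, 0.4, 0.5]
width: 0.0853
t 1.13 tcp [0.5349 0.2995 0.1989] w 0.0853 F [-0.   0.4  0.5] j [-0.73  0.24  0.22  1.56 -0.05  1.35  0.01]
[[ 0.     0.869  0.496]
 [ 0.     0.496 -0.869]
 [-1.     0.001  0.   ]]
l1
l2
l1 192.9510498046875 253.33216857910156 12.501322746276855 [0.44421769 0.05390332 0.054     ] (181, 241, 25, 24)
l2 246.0 255.5 12.500100135803223 [ 0.44227033 -0.06619024  0.054     ] (234, 244, 25, 23)
```

```bash
cat >> h.py <<'E'
def go(x,y,z,yaw=None,pre=False):
    """slide (cm) from the measured pose to target, and spin (deg); yaw = world angle of tool y axis"""
    s=env.get_state()
    from scipy.spatial.transform import Rotation as R
    m=R.from_rotvec(s['ee_rot']).as_matrix(); p=np.array(s['tcp_pos'])
    a=np.degrees(np.arctan2(m[1,1],m[0,1])); sp=0 if yaw is None else a-yaw
    d=(np.array([x,y,z])-p)*100
    b=m.T@d
    t=np.radians(a if yaw is None else yaw); m2=np.c_[[0,0,-1],[np.cos(t),np.sin(t),0],[np.sin(t),-np.cos(t),0]]
    print('yaw',round(a,2),'spin',round(sp,2),'slide(before spin)',b.round(2),'slide(after spin)',(m2.T@d).round(2),'len',round(float(np.linalg.norm(d)),2))
E
python3 -m crank '[{"slide":[0,-2.6,2.7],"spin":0},{"slide":[0,-2.6,2.7],"spin":0},{"slide":[0,-2.6,2.7],"spin":0},{"slide":[0,-2.6,2.7],"spin":0},{"slide":[0,-2.6,2.7],"spin":0},{"slide":[0,-2.6,2.7],"spin":0},{"slide":[0,-2.6,2.7],"spin":0},{"slide":[0,-2.6,2.7],"spin":0},{"slide":[0,-2.6,2.7],"spin":0},{"slide":[0,-2.6,2.7],"spin":0},{"slide":[0,0,0],"spin":6},{"slide":[0,0,0],"spin":6}]' 
python3 -m crank '[{"slide":[0,0,0],"spin":6},{"slide":[0,0,0],"spin":6},{"slide":[0,0,0],"spin":5.7},{"slide":[0,0,0],"spin":0}]' 
python3 -c "
from h import *
st(); go(.4425,-.066,.03,0)"
```

```text
time: 2.18
tcp_pos: [0.4424, -0.0648, 0.1994]
ee_rot: [0.985, 1.337, -0.982]
wrist_force: [0.4, 0.8, 0.0]
width: 0.0849
time: 2.52
tcp_pos: [0.4429, -0.0623, 0.199]
ee_rot: [1.209, 1.21, -1.208]
wrist_force: [0.1, -0.2, 0.6]
width: 0.0849
t 2.52 tcp [ 0.4429 -0.0623  0.199 ] w 0.0849 F [ 0.1 -0.2  0.6] j [-0.4  -0.14  0.44  1.94  0.06  1.33  0.02]
[[ 0.     1.     0.001]
 [ 0.     0.001 -1.   ]
 [-1.     0.    -0.   ]]
yaw 0.06 spin 0.06 slide(before spin) [16.9  -0.05  0.37] slide(after spin) [16.9  -0.04  0.37] len 16.91
```

```bash
python3 -m crank '[{"slide":[3.5,0,0.1],"spin":0},{"slide":[3.5,0,0.1],"spin":0},{"slide":[3.5,0,0.1],"spin":0},{"slide":[3.4,0,0],"spin":0},{"slide":[2,0,0],"spin":0},{"slide":[1,0,0],"spin":0}]' 
python3 -m crank '[{"slide":[0,0,0],"spin":0},{"slide":[0,0,0],"spin":0},{"slide":[0,0,0],"spin":0},{"slide":[0,0,0],"spin":0},{"slide":[0,0,0],"spin":0},{"slide":[0,0,0],"spin":0},{"slide":[0,0,0],"spin":0},{"slide":[0,0,0],"spin":0}]' 4 40
python3 -m crank '[{"slide":[-1,0,0],"spin":0},{"slide":[-2,0,0],"spin":0},{"slide":[-3,0,0],"spin":0},{"slide":[-3,0,0],"spin":0},{"slide":[-3,0,0],"spin":0}]' 
python3 -c "
from h import *
st(); go(.453,-.255,.15,0); snap('side','a1.png')"
```

```text
time: 3.02
tcp_pos: [0.4405, -0.0653, 0.0271]
ee_rot: [1.202, 1.215, -1.208]
wrist_force: [-0.7, 0.1, -0.3]
width: 0.0854
time: 3.68
tcp_pos: [0.4457, -0.0654, 0.0318]
ee_rot: [1.209, 1.207, -1.202]
wrist_force: [2.6, -0.1, 5.5]
width: 0.0399
time: 4.1
tcp_pos: [0.4412, -0.0657, 0.1511]
ee_rot: [1.206, 1.213, -1.209]
wrist_force: [-0.2, -0.3, -0.5]
width: 0.0399
t 4.1 tcp [ 0.4412 -0.0657  0.1511] w 0.0399 F [-0.2 -0.3 -0.5] j [-0.4  -0.11  0.46  2.01  0.05  1.23  0.05]
[[-0.003  1.     0.003]
 [-0.     0.003 -1.   ]
 [-1.    -0.003  0.   ]]
yaw 0.17 spin 0.17 slide(before spin) [ 0.11  1.12 18.94] slide(after spin) [ 0.11  1.18 18.93] len 18.97
```

View pics/a1.png

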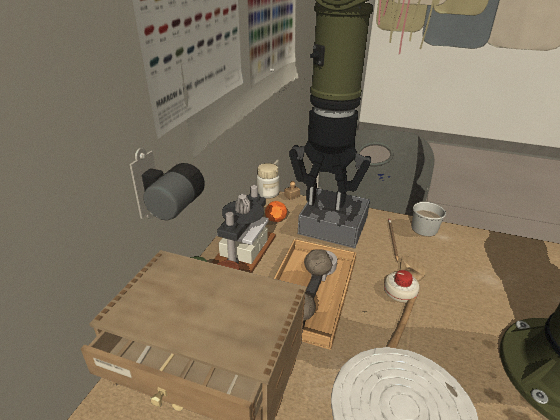

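```bash
python3 - <<'E'
from h import *
s=env.get_state(); p=np.r_[s['tcp_pos'],1]
for n in('side','top'):
    c=snap(n,'a2'+n+'.png'); q=c['world_to_cam']@p; q=c['K']@q[:3]; print(n,q[:2]/q[2],np.linalg.inv(c['world_to_cam'])[:3,3])
    if n=='side':
        print(world(c,318,260))
E
```

```text
side [321.242157   217.22555295] [0.33519648 0.51685598 0.5503907 ]
[ 0.44012326 -0.04550996  0.0740165 ]
top [240.49965293 254.01395519] [ 0.44598994 -0.16024536  0.95691335]
```

View pics/a2top.png

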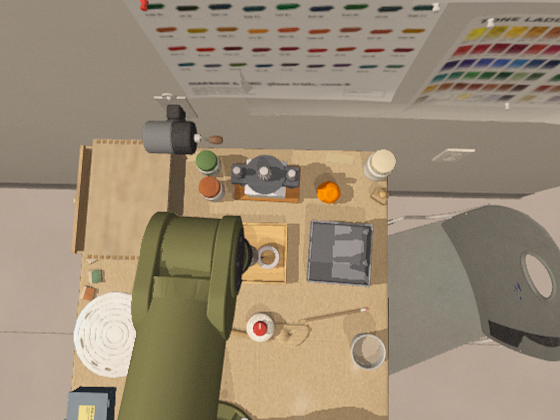

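```bash
python3 - <<'E'
from h import *
c=snap('side'); P=cloud(c)
Q=P[245:280,300:340].reshape(-1,3); Q=Q[(Q[:,2]>.042)&(Q[:,2]<.1)&(Q[:,1]<0)]
S=Q.copy(); S[:,2]*=55/49
A=np.c_[2*S,np.ones(len(S))]; s=np.linalg.lstsq(A,(S**2).sum(1),rcond=None)[0]
print(len(Q),s[0],s[1],s[2]*49/55,np.sqrt(s[3]+s[:3]@s[:3]),Q[:,2].max())
r=.0275
from scipy.optimize import least_squares
f=least_squares(lambda x:np.linalg.norm(S-np.array([x[0],x[1],x[2]]),axis=1)-r,s[:3],loss='soft_l1',f_scale=.002); print(f.x*[1,1,49/55])
E
```

```text
554 0.44377452564849806 -0.062450102554891945 0.053592917444722464 0.026014017081987216 0.07835225664145196
[ 0.44404154 -0.06384843  0.05226203]
```

```bash
python3 -m crank '[{"slide":[0,0,0],"spin":0},{"slide":[0,0,0],"spin":0},{"slide":[0,0,0],"spin":0},{"slide":[3,0,0],"spin":0},{"slide":[3,0,0],"spin":0},{"slide":[3,0,0],"spin":0},{"slide":[2,0,0],"spin":0},{"slide":[1.5,0,0],"spin":0},{"slide":[0.6,0,0],"spin":0},{"slide":[0,0,0],"spin":0},{"slide":[0,0,0],"spin":0}]' 8.5 40
python3 -m crank '[{"slide":[0,0,0],"spin":0},{"slide":[0,0,0],"spin":0},{"slide":[0,0,0],"spin":0},{"slide":[0,0,0],"spin":0},{"slide":[0,0,0],"spin":0},{"slide":[0,0,0],"spin":0},{"slide":[0,0,0],"spin":0},{"slide":[0,0,0],"spin":0}]' 4 40
python3 -c "
from h import *
st()"
```

```text
time: 5.22
tcp_pos: [0.4429, -0.0656, 0.019]
ee_rot: [1.206, 1.211, -1.207]
wrist_force: [0.4, 1.0, -0.4]
width: 0.0851
time: 5.88
tcp_pos: [0.4446, -0.0656, 0.0208]
ee_rot: [1.208, 1.209, -1.204]
wrist_force: [-2.2, -0.5, 8.4]
width: 0.0444
t 5.88 tcp [ 0.4446 -0.0656  0.0208] w 0.0444 F [-2.2 -0.5  8.4] j [-0.39  0.07  0.49  2.15 -0.04  0.93  0.13]
[[ 0.003  1.     0.003]
 [ 0.     0.003 -1.   ]
 [-1.     0.003 -0.   ]]
```

```bash
python3 -m crank '[{"slide":[0,0,0],"spin":0},{"slide":[0,0,0],"spin":0},{"slide":[0,0,0],"spin":0}]'
python3 -c "
from h import *
c=snap('side','a3.png'); cv2.imwrite('pics/a3z.png',cv2.resize(c['pixels'][130:330,230:430],None,fx=3,fy=3))"
```

```text
time: 6.13
tcp_pos: [0.4446, -0.0656, 0.0208]
ee_rot: [1.208, 1.209, -1.204]
wrist_force: [-2.3, 0.3, 8.5]
width: 0.0442
```

View pics/a3z.png

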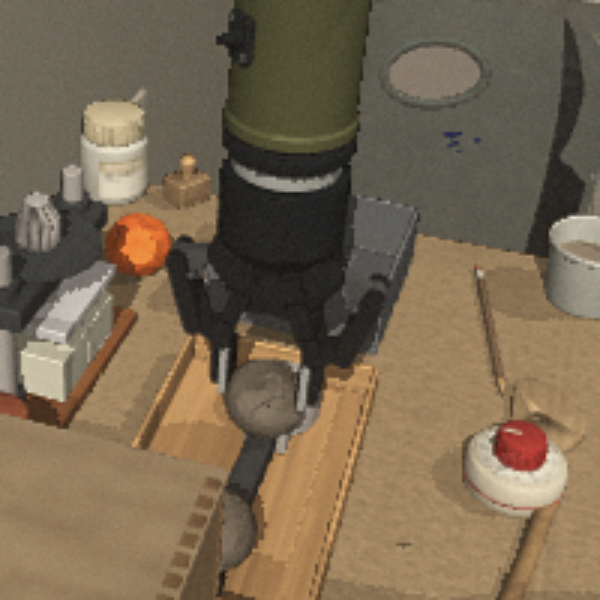

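```bash
python3 - <<'E'
from h import *
c=snap('side')
def pr(p):
    q=c['K']@(c['world_to_cam']@np.r_[p,1])[:3]; q=q[:2]/q[2]; return ((q-[230,130])*3).round(0)
for x in (.4666,.4226):
    for z in (.02,.03,.04,.05,.06): print(x,z,pr([x,-.0656,z]))
print('lump',pr([.443,-.065,.053]))
E
```

```text
0.4666 0.02 [227. 425.]
0.4666 0.03 [228. 414.]
0.4666 0.04 [229. 402.]
0.4666 0.05 [230. 390.]
0.4666 0.06 [231. 379.]
0.4226 0.02 [291. 440.]
0.4226 0.03 [292. 429.]
0.4226 0.04 [294. 417.]
0.4226 0.05 [295. 406.]
0.4226 0.06 [296. 394.]
lump [265. 396.]
```

```bash
python3 -m crank '[{"slide":[-0.5,0,0],"spin":0},{"slide":[0,0,0],"spin":0},{"slide":[0,0,0],"spin":0},{"slide":[0,0,0],"spin":0},{"slide":[0.7,0,0],"spin":0},{"slide":[0.7,0,0],"spin":0},{"slide":[0.1,0,0],"spin":0},{"slide":[0,0,0],"spin":0}]' 7 40
python3 -m crank '[{"slide":[0,0,0],"spin":0},{"slide":[0,0,0],"spin":0},{"slide":[0,0,0],"spin":0},{"slide":[0,0,0],"spin":0},{"slide":[0,0,0],"spin":0},{"slide":[0,0,0],"spin":0},{"slide":[0,0,0],"spin":0},{"slide":[0,0,0],"spin":0}]' 4 40

```

```text
time: 6.9
tcp_pos: [0.4419, -0.0655, 0.0078]
ee_rot: [1.205, 1.212, -1.209]
wrist_force: [-0.3, -0.8, 1.0]
width: 0.0702
time: 7.57
tcp_pos: [0.4435, -0.0655, 0.0093]
ee_rot: [1.207, 1.21, -1.206]
wrist_force: [0.7, -0.0, 2.9]
width: 0.0467
```

```bash
python3 -m crank '[{"slide":[-1,0,0],"spin":0},{"slide":[-1,0,0],"spin":0},{"slide":[-1,0,0],"spin":0},{"slide":[-1,0,0],"spin":0},{"slide":[-2,0,0],"spin":0},{"slide":[-2,0,0],"spin":0},{"slide":[-3,0,0],"spin":0},{"slide":[-3,0,0],"spin":0}]' - 60
python3 -c "
from h import *
c=snap('side','a4.png'); cv2.imwrite('pics/a4z.png',cv2.resize(c['pixels'][130:330,230:430],None,fx=3,fy=3))"
```

```text
time: 8.23
tcp_pos: [0.442, -0.0656, 0.1504]
ee_rot: [1.207, 1.211, -1.208]
wrist_force: [0.7, 0.6, -1.4]
width: 0.0459
```

View pics/a4z.png

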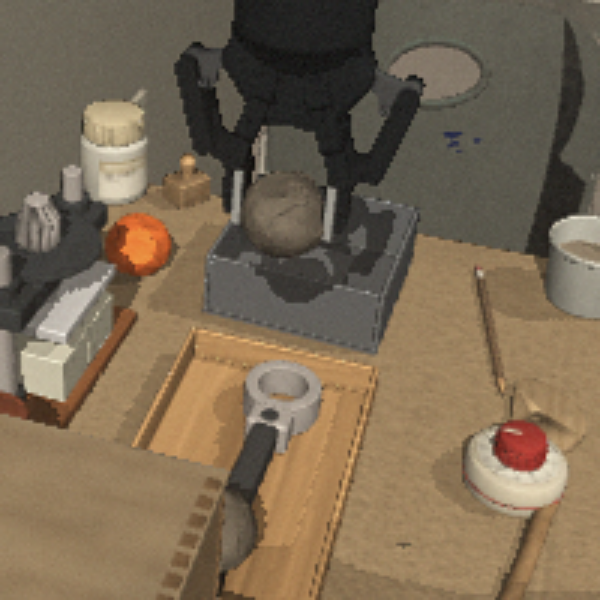

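```bash
python3 -m crank '[{"slide":[0,0.1,3],"spin":0},{"slide":[0,0.1,3],"spin":0},{"slide":[0,0.1,3],"spin":0},{"slide":[0,0.1,3],"spin":0},{"slide":[0,0.1,3],"spin":0},{"slide":[0,0.1,3],"spin":0},{"slide":[0,0.3,3],"spin":0},{"slide":[0,0.2,2.9],"spin":0},{"slide":[0,0,0],"spin":0},{"slide":[0,0,0],"spin":0}]' 
python3 -c "
from h import *
st();go(.453,-.305,.04,0)
c=snap('side','a5.png')
c=snap('top','a5t.png')"
```

```text
time: 9.12
tcp_pos: [0.4539, -0.3063, 0.1493]
ee_rot: [1.209, 1.209, -1.21]
wrist_force: [-0.4, 0.5, -1.5]
width: 0.0463
t 9.12 tcp [ 0.4539 -0.3063  0.1493] w 0.0463 F [-0.4  0.5 -1.5] j [-0.14  0.16  0.76  1.8  -0.11  1.23  0.65]
[[-0.001  1.    -0.001]
 [-0.001 -0.001 -1.   ]
 [-1.    -0.001  0.001]]
yaw -0.03 spin -0.03 slide(before spin) [10.93 -0.09 -0.14] slide(after spin) [10.93 -0.09 -0.13] len 10.93
```

View pics/a5.png

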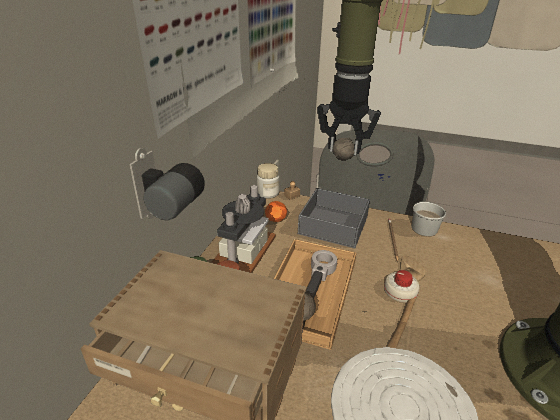

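```bash
python3 - <<'E'
from h import *
s=env.get_state()
c=snap('side');q=c['K']@(c['world_to_cam']@np.r_[s['tcp_pos'],1])[:3];print(q[:2]/q[2])
P=cloud(c)
for u,v in((343,149),(331,143),(356,141),(332,158),(357,150),(350,88)):print(u,v,P[v,u].round(3))
E
```

```text
[341.19488826 165.93205343]
343 149 [ 0.452 -0.28   0.202]
331 143 [ 0.481 -0.29   0.207]
356 141 [ 0.427 -0.293  0.219]
332 158 [ 0.542 -0.673 -0.008]
357 150 [ 0.423 -0.293  0.199]
350 88 [ 0.45  -0.266  0.339]
```

```bash
python3 - <<'E'
from h import *
c=snap('side'); cv2.imwrite('pics/a6.png',cv2.resize(c['pixels'][90:180,300:400],None,fx=6,fy=6,interpolation=cv2.INTER_NEAREST))
P=cloud(c)
for v in range(134,172,3): print(v,P[v,328:360:2,2].round(3), P[v,328:360:2,1].round(2)[5])
E
```

```text
134 [ 0.228  0.229  0.229  0.221 -0.611  0.067  0.067  0.067  0.065  0.065
  0.062  0.064  0.062  0.236  0.237  0.236] -0.7
137 [0.219 0.218 0.219 0.217 0.06  0.058 0.056 0.057 0.054 0.055 0.055 0.053
 0.054 0.054 0.23  0.231] -0.7
140 [0.211 0.214 0.215 0.208 0.049 0.212 0.212 0.213 0.215 0.217 0.215 0.211
 0.042 0.043 0.222 0.223] -0.3
143 [0.205 0.206 0.208 0.206 0.209 0.21  0.211 0.212 0.213 0.214 0.212 0.213
 0.033 0.215 0.216 0.213] -0.29
146 [0.196 0.199 0.199 0.202 0.205 0.207 0.208 0.209 0.209 0.209 0.208 0.208
 0.206 0.208 0.209 0.207] -0.28
149 [0.19  0.193 0.194 0.2   0.2   0.202 0.202 0.202 0.203 0.203 0.203 0.202
 0.201 0.201 0.2   0.2  ] -0.28
152 [0.016 0.184 0.188 0.191 0.194 0.196 0.196 0.196 0.197 0.197 0.196 0.196
 0.193 0.194 0.193 0.194] -0.27
155 [ 0.005  0.003  0.002  0.183  0.186  0.188  0.19   0.189  0.19   0.19
  0.19   0.188  0.186  0.185 -0.007 -0.006] -0.28
158 [-0.006 -0.006 -0.007 -0.008  0.176  0.178  0.181  0.181  0.182  0.183
  0.18   0.177 -0.016 -0.018 -0.019 -0.016] -0.28
161 [-0.017 -0.017 -0.019 -0.019 -0.021 -0.02  -0.022 -0.024  0.168 -0.027
 -0.024 -0.027 -0.03  -0.028 -0.028 -0.031] -0.68
164 [-0.027 -0.028 -0.028 -0.03  -0.031 -0.034 -0.034 -0.033 -0.037 -0.036
 -0.036 -0.037 -0.037 -0.04  -0.04  -0.038] -0.69
167 [-0.036 -0.038 -0.042 -0.039 -0.042 -0.042 -0.044 -0.044 -0.044 -0.047
 -0.047 -0.049 -0.048 -0.05  -0.049 -0.05 ] -0.68
170 [-0.049 -0.049 -0.051 -0.051 -0.052 -0.053 -0.054 -0.056 -0.055 -0.056
 -0.057 -0.059 -0.058 -0.06  -0.06  -0.06 ] -0.68
```

View pics/a6.png

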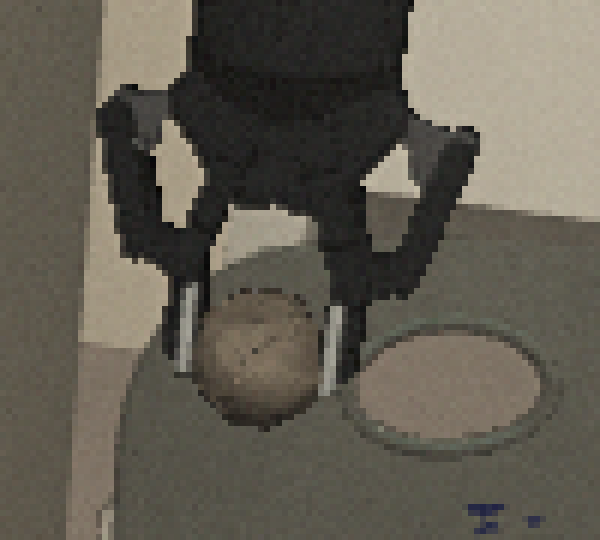

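```bash
python3 -m crank '[{"slide":[3,0,0],"spin":0},{"slide":[3,0,0],"spin":0},{"slide":[3,0,0],"spin":0},{"slide":[3,0,0],"spin":0},{"slide":[1.5,0,0],"spin":0},{"slide":[0.4,0,0],"spin":0},{"slide":[0,0,0],"spin":0}]' 
python3 -m crank '[{"slide":[0,0,0],"spin":0},{"slide":[0,0,0],"spin":0},{"slide":[0,0,0],"spin":0},{"slide":[0,0,0],"spin":0},{"slide":[0,0,0],"spin":0},{"slide":[0,0,0],"spin":0}]' 7
python3 -m crank '[{"slide":[-3,0,0],"spin":0},{"slide":[-3,0,0],"spin":0},{"slide":[-3,0,0],"spin":0},{"slide":[-3,0,0],"spin":0},{"slide":[-1,0,0],"spin":0},{"slide":[0,-0.1,-3],"spin":0},{"slide":[0,-0.1,-3],"spin":0},{"slide":[0,-0.1,-3],"spin":0},{"slide":[0,-0.1,-3],"spin":0},{"slide":[0,-0.2,-3],"spin":0},{"slide":[0,-0.2,-3],"spin":0},{"slide":[0,-0.2,-3],"spin":0}]' 
python3 -c "
from h import *
st();go(.445,.05,.15,0)
c=snap('side','a7.png')
c=snap('top','a7t.png')"
```

```text
time: 9.9
tcp_pos: [0.4543, -0.3029, 0.0091]
ee_rot: [1.206, 1.214, -1.206]
wrist_force: [-0.3, 0.3, -1.7]
width: 0.0459
time: 10.4
tcp_pos: [0.4552, -0.3045, 0.0105]
ee_rot: [1.207, 1.21, -1.206]
wrist_force: [-0.6, -1.1, -0.4]
width: 0.0697
time: 11.4
tcp_pos: [0.4435, -0.093, 0.1397]
ee_rot: [1.207, 1.211, -1.207]
wrist_force: [0.4, 0.9, 0.1]
width: 0.0701
t 11.4 tcp [ 0.4435 -0.093   0.1397] w 0.0701 F [0.4 0.9 0.1] j [-0.42 -0.09  0.54  2.01  0.05  1.21  0.11]
[[ 0.     1.     0.003]
 [ 0.     0.003 -1.   ]
 [-1.     0.    -0.   ]]
yaw 0.18 spin 0.18 slide(before spin) [ -1.02   0.19 -14.3 ] slide(after spin) [ -1.03   0.15 -14.3 ] len 14.34
```

View pics/a7t.png

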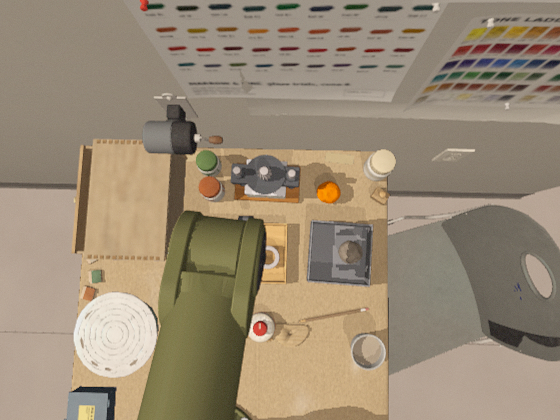

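View pics/a7.png

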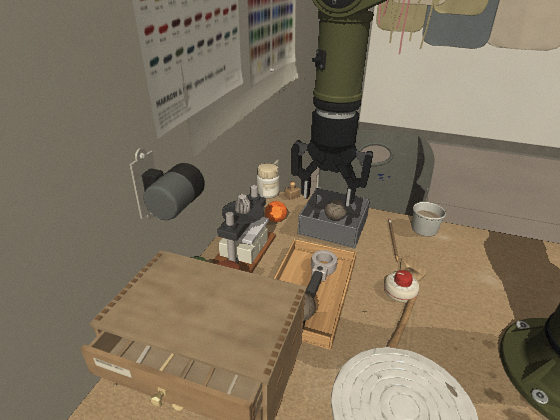

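```bash
python3 -m crank '[{"slide":[-0.1,0,-3],"spin":0},{"slide":[-0.1,0,-3],"spin":0},{"slide":[-0.1,0.1,-3],"spin":0},{"slide":[0,0.1,-3],"spin":0},{"slide":[0,0,-2.1],"spin":0},{"slide":[0,0,0],"spin":0},{"slide":[0,0,0],"spin":0},{"slide":[0,0,0],"spin":0}]' 7.4 
python3 -c "
from h import *
st();go(.445,.048,.010,0)
c=snap('side','a8.png')
P=cloud(c); Q=P[280:330,290:330].reshape(-1,3); Q=Q[(Q[:,2]>.04)&(Q[:,2]<.1)&(Q[:,1]<.089)]; print(len(Q),Q.min(0),Q.max(0))
S=Q*[1,1,55/49]
from scipy.optimize import least_squares
f=least_squares(lambda x:np.linalg.norm(S-x,axis=1)-.0275,[.445,.055,.06],loss='soft_l1',f_scale=.002); print(f.x*[1,1,49/55])
"
```

```text
time: 12.17
tcp_pos: [0.4456, 0.0452, 0.1427]
ee_rot: [1.207, 1.21, -1.208]
wrist_force: [-0.6, -0.5, 0.2]
width: 0.0745
t 12.17 tcp [0.4456 0.0452 0.1427] w 0.0745 F [-0.6 -0.5  0.2] j [-0.55 -0.09  0.37  2.01  0.04  1.21 -0.19]
[[-0.     1.     0.002]
 [-0.001  0.002 -1.   ]
 [-1.    -0.     0.001]]
yaw 0.12 spin 0.12 slide(before spin) [13.27 -0.06 -0.29] slide(after spin) [13.27 -0.06 -0.28] len 13.27
244 [0.41873912 0.03986605 0.04103378] [0.43968122 0.08084648 0.07703163]
[0.44640596 0.05687348 0.05345026]
```

View pics/a8.png

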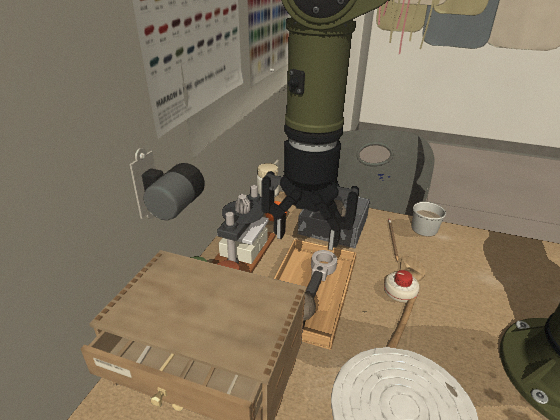

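```bash
python3 -m crank '[{"slide":[2,0,-0.5],"spin":0},{"slide":[3,0,0],"spin":0},{"slide":[2.5,0,0],"spin":0},{"slide":[1.5,0,0],"spin":0},{"slide":[1,0,0],"spin":0},{"slide":[0,0,0],"spin":0}]' 
python3 -c "
from h import *
st()"
```

```text
time: 12.72
tcp_pos: [0.444, 0.05, 0.0411]
ee_rot: [1.206, 1.211, -1.212]
wrist_force: [-0.5, -0.8, 0.4]
width: 0.0742
t 12.72 tcp [0.444  0.05   0.0411] w 0.0742 F [-0.5 -0.8  0.4] j [-0.55  0.03  0.38  2.13 -0.01  0.99 -0.16]
[[-0.004  1.     0.001]
 [-0.001  0.001 -1.   ]
 [-1.    -0.004  0.001]]
```

```bash
python3 -m crank '[{"slide":[1,0,0],"spin":0},{"slide":[1,0,0],"spin":0},{"slide":[0.9,0,0],"spin":0},{"slide":[0.3,0,0],"spin":0},{"slide":[0,0,0],"spin":0}]' 
python3 -m crank '[{"slide":[0,0,0],"spin":0},{"slide":[0,0,0],"spin":0},{"slide":[0,0,0],"spin":0},{"slide":[0,0,0],"spin":0},{"slide":[0,0,0],"spin":0},{"slide":[0,0,0],"spin":0},{"slide":[0,0,0],"spin":0},{"slide":[0,0,0],"spin":0}]' 4 60
python3 -m crank '[{"slide":[-1,0,0],"spin":0},{"slide":[-1,0,0],"spin":0},{"slide":[-2,0,0.5],"spin":0},{"slide":[-3,0,1],"spin":0},{"slide":[-3,0,1],"spin":0},{"slide":[-3,0,0],"spin":0},{"slide":[-1,0,0],"spin":0}]' 
python3 -c "
from h import *
st();go(.453,-.252,.15,0)
c=snap('side','a9.png')"
```

```text
time: 13.13
tcp_pos: [0.4449, 0.0514, 0.0101]
ee_rot: [1.206, 1.211, -1.208]
wrist_force: [-0.4, -0.1, -0.5]
width: 0.0737
time: 13.8
tcp_pos: [0.4463, 0.0518, 0.012]
ee_rot: [1.208, 1.21, -1.205]
wrist_force: [-1.6, -0.7, 5.5]
width: 0.0471
time: 14.38
tcp_pos: [0.4484, 0.0263, 0.1562]
ee_rot: [1.213, 1.206, -1.201]
wrist_force: [1.1, -1.0, -0.4]
width: 0.0465
t 14.38 tcp [0.4484 0.0263 0.1562] w 0.0465 F [ 1.1 -1.  -0.4] j [-0.53 -0.11  0.39  2.    0.04  1.23 -0.15]
[[ 0.008  1.     0.002]
 [ 0.002  0.002 -1.   ]
 [-1.     0.008 -0.002]]
yaw 0.1 spin 0.1 slide(before spin) [ 0.55  0.41 27.83] slide(after spin) [ 0.62  0.46 27.83] len 27.84
```

View pics/a9.png

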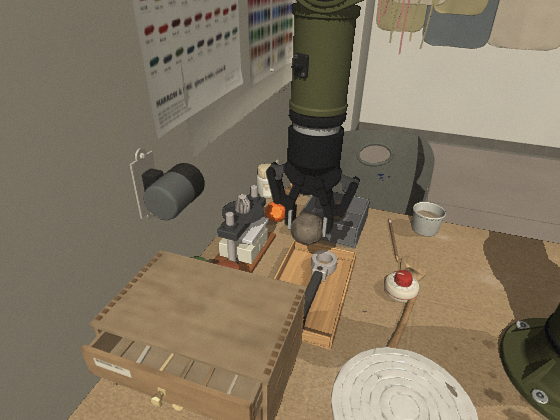

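```bash
python3 -m crank '[{"slide":[0,0,3],"spin":0},{"slide":[0,0,3],"spin":0},{"slide":[0,0.1,3],"spin":0},{"slide":[0,0.1,3],"spin":0},{"slide":[0,0.1,3],"spin":0},{"slide":[0,0.1,3],"spin":0},{"slide":[0,0,3],"spin":0},{"slide":[0,0,3],"spin":0},{"slide":[0,0,3],"spin":0},{"slide":[0,0,1],"spin":0},{"slide":[0,0,0],"spin":0},{"slide":[0,0,0],"spin":0}]' 
python3 -c "
from h import *
st();go(.453,-.254,.02,0)
c=snap('side','a10.png')"
python3 -m crank '[{"slide":[3,0,0],"spin":0},{"slide":[3,0,0],"spin":0},{"slide":[3,0,0],"spin":0},{"slide":[2,0,0],"spin":0},{"slide":[1.5,0,0],"spin":0},{"slide":[0.8,0,0],"spin":0},{"slide":[0,0,0],"spin":0}]' 
python3 -m crank '[{"slide":[0,0,0],"spin":0},{"slide":[0,0,0],"spin":0},{"slide":[0,0,0],"spin":0},{"slide":[0,0,0],"spin":0},{"slide":[0,0,0],"spin":0},{"slide":[0,0,0],"spin":0}]' 7
python3 -m crank '[{"slide":[-3,0,0],"spin":0},{"slide":[-3,0,0],"spin":0},{"slide":[-3,0,0],"spin":0},{"slide":[-3,0,0],"spin":0},{"slide":[-3,0,0],"spin":0},{"slide":[-3,0,0],"spin":0},{"slide":[0,0,2],"spin":0},{"slide":[0,0,3],"spin":0},{"slide":[0,0,3],"spin":0},{"slide":[0,0,2],"spin":0},{"slide":[0,0,0],"spin":0}]' 2.8
python3 -c "
from h import *
st()
c=snap('side','a11.png')
c=snap('top','a11t.png')"
```

```text
time: 15.43
tcp_pos: [0.4498, -0.253, 0.1497]
ee_rot: [1.207, 1.212, -1.209]
wrist_force: [-0.4, 0.6, -1.3]
width: 0.0469
t 15.43 tcp [ 0.4498 -0.253   0.1497] w 0.0469 F [-0.4  0.6 -1.3] j [-0.25  0.07  0.75  1.87 -0.05  1.23  0.51]
[[-0.002  1.     0.002]
 [ 0.001  0.002 -1.   ]
 [-1.    -0.002 -0.001]]
yaw 0.13 spin 0.13 slide(before spin) [12.97  0.35  0.11] slide(after spin) [12.97  0.32  0.1 ] len 12.97
time: 16.07
tcp_pos: [0.4494, -0.2511, 0.0159]
ee_rot: [1.205, 1.216, -1.207]
wrist_force: [-0.4, -0.4, -2.9]
width: 0.0467
time: 16.57
tcp_pos: [0.4511, -0.2535, 0.0185]
ee_rot: [1.207, 1.21, -1.206]
wrist_force: [-0.8, -0.6, -0.1]
width: 0.0699
time: 17.48
tcp_pos: [0.4491, -0.3585, 0.1983]
ee_rot: [1.208, 1.205, -1.214]
wrist_force: [0.7, 0.5, -0.3]
width: 0.0281
t 17.48 tcp [ 0.4491 -0.3585  0.1983] w 0.0281 F [ 0.7  0.5 -0.3] j [-0.11  0.2   0.85  1.67 -0.15  1.33  0.76]
[[-0.001  1.    -0.003]
 [-0.004 -0.003 -1.   ]
 [-1.    -0.001  0.004]]
```

View pics/a11t.png

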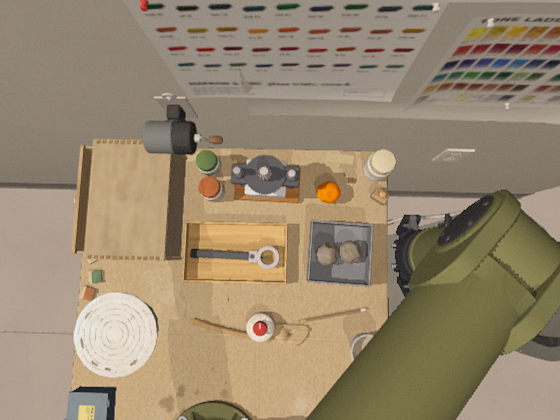

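View pics/a11.png

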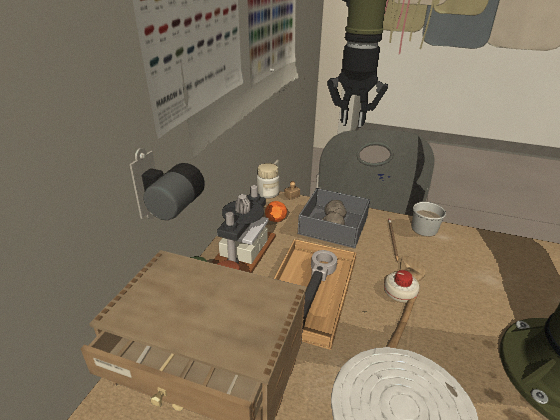

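```bash
python3 - <<'E'
from h import *
c=snap('top'); img=c['pixels']; P=cloud(c)
hsv=cv2.cvtColor(img,cv2.COLOR_BGR2HSV)
Z=P[...,2]
# spanner: low saturation within tray interior
m=np.zeros(Z.shape,np.uint8); sub=(slice(226,279),slice(188,284)); m[sub]=((hsv[sub][...,1]<85)|((Z[sub]>.019)&(Z[sub]<.05))).astype(np.uint8)*255
cv2.imwrite('pics/m_sp.png',cv2.resize(m[215:290,180:295],None,fx=6,fy=6,interpolation=0))
m2=np.zeros(Z.shape,np.uint8); s2=(slice(145,210),slice(225,305)); 
cv2.imwrite('pics/z_press.png',cv2.resize(img[145:210,222:308],None,fx=9,fy=9,interpolation=cv2.INTER_CUBIC))
cv2.imwrite('pics/z_sp.png',cv2.resize(img[222:290,180:295],None,fx=6.5,fy=6.5,interpolation=cv2.INTER_CUBIC))
E
```

```text
(no output)
```

View pics/m_sp.png

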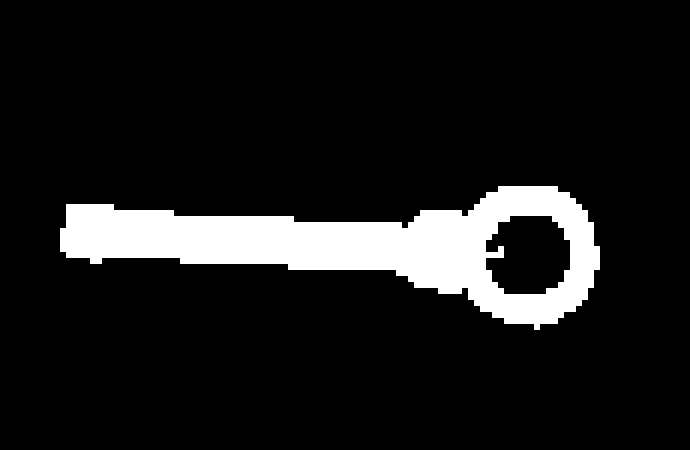

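View pics/z_press.png

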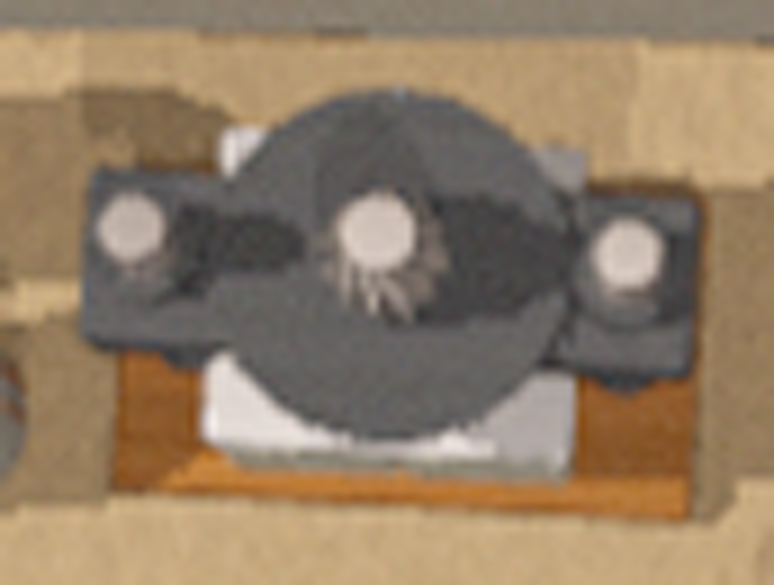

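View pics/z_sp.png

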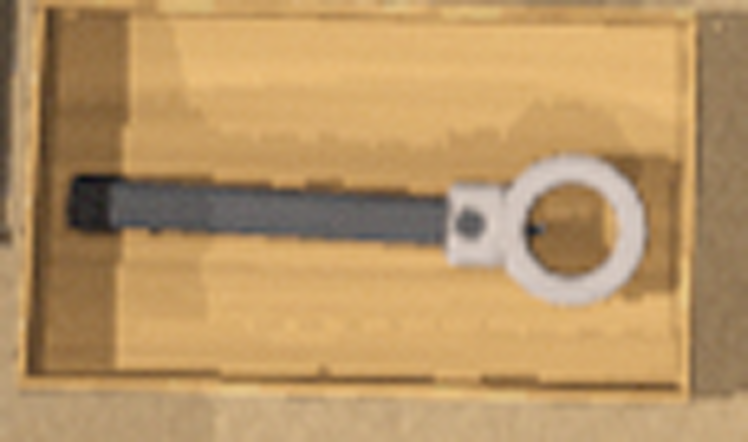

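```bash
python3 - <<'E'
from h import *
c=snap('top')
f=lambda x,y:((x+.5)/9-.5+222,(y+.5)/9-.5+145)
r1=plane(c,*f(131,228),.138);r2=plane(c,*f(629,255),.138);core=plane(c,*f(377,230),.146)
print('rods',r1,r2,'mid',(r1+r2)/2,'dist',np.linalg.norm(r1-r2),'yaw of +y',np.degrees(np.arctan2(*(r1-r2)[:2]))); print('core',core)
# disc by mask: depth between .1 and .125
P=cloud(c); img=c['pixels']
g=cv2.cvtColor(img,cv2.COLOR_BGR2GRAY)
for p in [(395,90),(395,437),(215,264),(572,264)]: print('disc edge',plane(c,*f(*p),.110))
# spanner mask
hsv=cv2.cvtColor(img,cv2.COLOR_BGR2HSV); Z=P[...,2]
m=np.zeros(Z.shape,np.uint8); sub=(slice(226,279),slice(188,284)); m[sub]=((hsv[sub][...,1]<85)|((Z[sub]>.019)&(Z[sub]<.05))).astype(np.uint8)*255
g2=lambda x,y:((x+.5)/6.5-.5+180,(y+.5)/6.5-.5+222)
print('ring top centre',plane(c,*g2(575,229.5),.03))
k,h=cv2.findContours(m,cv2.RETR_CCOMP,cv2.CHAIN_APPROX_NONE)
for kk,hh in zip(k,h[0]):
    if len(kk)>15: e=cv2.fitEllipse(kk); print(len(kk),e,hh[3],plane(c,*e[0],.03))
# handle centreline: columns 205..243
pts=[]
for u in range(200,244):
    v=np.where(m[:,u])[0]; pts.append(plane(c,u,v.mean(),.03)[:2])
pts=np.array(pts); l=cv2.fitLine(pts.astype(np.float32),cv2.DIST_HUBER,0,.01,.01).ravel(); print('line',l,'ang',np.degrees(np.arctan2(l[1],l[0])))
print('butt',plane(c,*g2(70,200),.03))
# lumps / bin
E
```

```text
rods [ 0.62034933 -0.04789441  0.138     ] [ 0.61655957 -0.16404272  0.138     ] mid [ 0.61845445 -0.10596857  0.138     ] dist 0.11621012447622422 yaw of +y 1.868823643079853
core [ 0.6194498  -0.10578584  0.146     ]
disc edge [ 0.66171565 -0.10668003  0.11      ]
disc edge [ 0.57685602 -0.10920125  0.11      ]
disc edge [ 0.6179488  -0.06462268  0.11      ]
disc edge [ 0.6198826  -0.15052061  0.11      ]
ring top centre [ 0.44023167 -0.11481187  0.03      ]
195 ((243.9632568359375, 255.7102813720703), (20.486745834350586, 93.0786361694336), 93.08381652832031) -1 [ 0.44157349 -0.05898906  0.03      ]
47 ((267.7921142578125, 256.9961242675781), (14.473299980163574, 14.780794143676758), 26.60515785217285) 0 [ 0.4399618  -0.11424939  0.03      ]
line [ 0.02892194  0.9995817   0.4427256  -0.00680811] ang 88.34266
butt [0.44629525 0.06576467 0.03      ]
```

```bash
python3 - <<'E'
from h import *
s=env.get_state(); c=snap('side'); q=c['K']@(c['world_to_cam']@np.r_[s['tcp_pos'],1])[:3];print(q[:2]/q[2])
P=cloud(c); cv2.imwrite('pics/tip.png',cv2.resize(c['pixels'][60:150,310:400],None,fx=6,fy=6,interpolation=0))
B=P[80:140,320:390].reshape(-1,3); B=B[(abs(B[:,1]+.358)<.03)]; o=np.argsort(B[:,2])[:12]; print(B[o].round(3)); print(s['width'])
E
```

```text
[348.89324699 138.90548925]
[[ 0.437 -0.343  0.23 ]
 [ 0.472 -0.343  0.23 ]
 [ 0.469 -0.342  0.231]
 [ 0.434 -0.341  0.231]
 [ 0.432 -0.342  0.231]
 [ 0.467 -0.34   0.232]
 [ 0.431 -0.347  0.232]
 [ 0.465 -0.346  0.232]
 [ 0.466 -0.359  0.233]
 [ 0.435 -0.342  0.233]
 [ 0.471 -0.34   0.233]
 [ 0.469 -0.341  0.233]]
0.027755089599257602
```

View pics/tip.png

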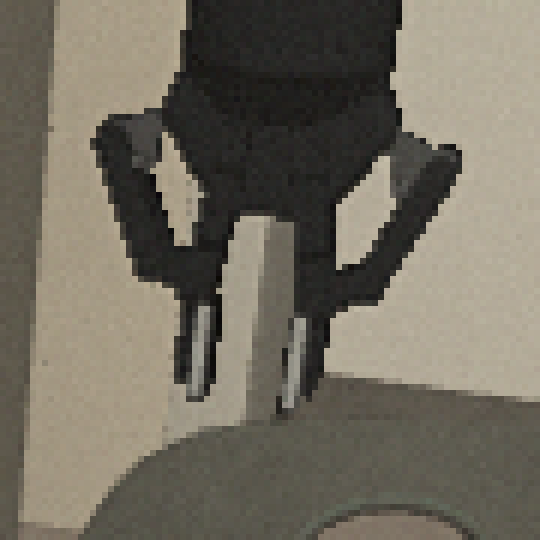

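```bash
python3 -m crank '[{"slide":[0,0,-3],"spin":0},{"slide":[0,0,-4],"spin":0},{"slide":[0,0,-4],"spin":0},{"slide":[0,0,-4],"spin":0},{"slide":[0,-0.2,-4],"spin":0},{"slide":[0,-0.2,-4],"spin":0},{"slide":[1,-0.2,-3],"spin":1.4},{"slide":[2,0,-3],"spin":0},{"slide":[2,0,-2],"spin":0},{"slide":[3,0,-0.4],"spin":0},{"slide":[0,0,0],"spin":0},{"slide":[0,0,0],"spin":0}]' 3.8 60
python3 -c "
from h import *
st();go(.4415,-.046,-.02,-1.5)
c=snap('side'); cv2.imwrite('pics/b1.png',cv2.resize(c['pixels'][130:330,230:430],None,fx=3,fy=3))"
```

```text
time: 18.73
tcp_pos: [0.4438, -0.0389, 0.1174]
ee_rot: [1.222, 1.202, -1.226]
wrist_force: [0.9, -0.6, -0.2]
width: 0.0383
t 18.73 tcp [ 0.4438 -0.0389  0.1174] w 0.0383 F [ 0.9 -0.6 -0.2] j [-0.51 -0.08  0.52  2.05  0.04  1.16 -0.03]
[[-0.003  1.    -0.019]
 [-0.001 -0.019 -1.   ]
 [-1.    -0.003  0.001]]
yaw -1.1 spin 0.4 slide(before spin) [13.74 -0.18  0.71] slide(after spin) [13.74 -0.21  0.72] len 13.76
```

View pics/b1.png

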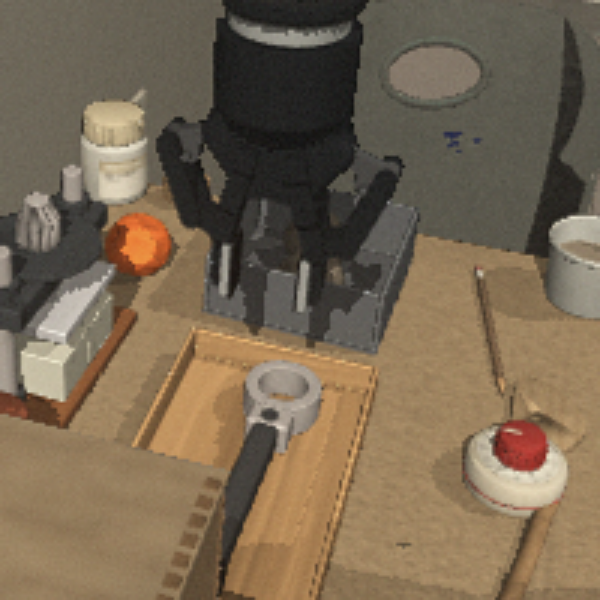

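```bash
python3 -m crank '[{"slide":[2,-0.1,0.3],"spin":0.4},{"slide":[3,-0.1,0.3],"spin":0},{"slide":[3,0,0],"spin":0},{"slide":[2,0,0],"spin":0},{"slide":[1,0,0],"spin":0},{"slide":[0.5,0,0],"spin":0},{"slide":[0,0,0],"spin":0},{"slide":[0,0,0],"spin":0}]' 
python3 -c "
from h import *
st()
c=snap('side'); cv2.imwrite('pics/b2.png',cv2.resize(c['pixels'][180:330,230:400],None,fx=4,fy=4))"
```

```text
time: 19.45
tcp_pos: [0.4446, -0.0456, 0.0044]
ee_rot: [1.232, 1.194, -1.228]
wrist_force: [-0.6, 0.2, 0.8]
width: 0.0381
t 19.45 tcp [ 0.4446 -0.0456  0.0044] w 0.0381 F [-0.6  0.2  0.8] j [-0.48  0.09  0.55  2.17 -0.06  0.9   0.07]
[[ 0.003  1.    -0.028]
 [ 0.    -0.028 -1.   ]
 [-1.     0.003 -0.   ]]
```

View pics/b2.png

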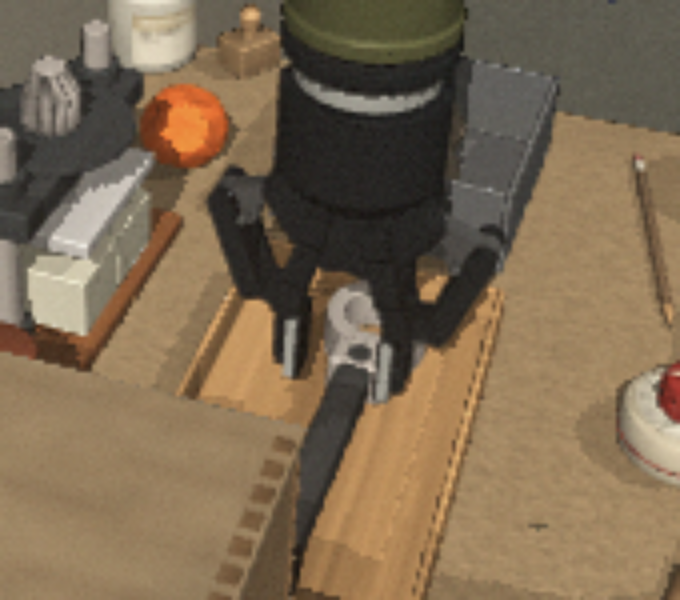

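```bash
python3 -m crank '[{"slide":[0,-0.3,0],"spin":0},{"slide":[0.6,0,0],"spin":0},{"slide":[0.6,0,0],"spin":0},{"slide":[0.6,0,0],"spin":0},{"slide":[0.3,0,0],"spin":0},{"slide":[0,0,0],"spin":0},{"slide":[0,0,0],"spin":0}]' 
python3 -c "
from h import *
st()
c=snap('side'); cv2.imwrite('pics/b3.png',cv2.resize(c['pixels'][180:330,230:400],None,fx=4,fy=4))"
```

```text
time: 20.08
tcp_pos: [0.4397, -0.0454, -0.0185]
ee_rot: [1.229, 1.196, -1.231]
wrist_force: [0.0, -0.1, -0.1]
width: 0.0377
t 20.08 tcp [ 0.4397 -0.0454 -0.0185] w 0.0377 F [ 0.  -0.1 -0.1] j [-0.47  0.13  0.54  2.19 -0.09  0.85  0.1 ]
[[-0.001  1.    -0.028]
 [-0.    -0.028 -1.   ]
 [-1.    -0.001  0.   ]]
```

View pics/b3.png

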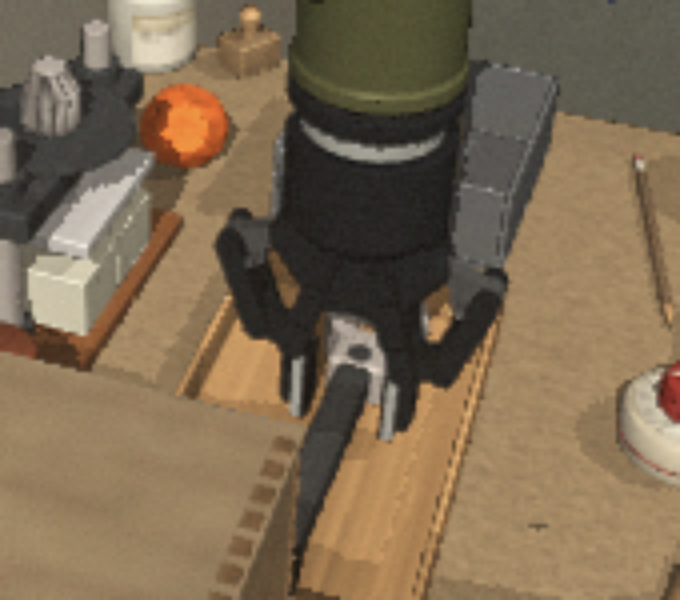

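```bash
python3 -m crank '[{"slide":[0.3,0,0],"spin":0},{"slide":[0,0,0],"spin":0},{"slide":[0,0,0],"spin":0},{"slide":[0,0,0],"spin":0},{"slide":[0,0,0],"spin":0},{"slide":[0,0,0],"spin":0}]' 0.5 40
python3 -m crank '[{"slide":[0,0,0],"spin":0},{"slide":[0,0,0],"spin":0},{"slide":[0,0,0],"spin":0}]' 0.5 110
python3 -m crank '[{"slide":[-0.5,0,0],"spin":0},{"slide":[-1,0,0],"spin":0},{"slide":[-1.5,0,0],"spin":0},{"slide":[-2,0,0],"spin":0},{"slide":[-2,0,0],"spin":0},{"slide":[0,0,0],"spin":0}]'
python3 -c "
from h import *
st()
c=snap('side'); cv2.imwrite('pics/b4.png',cv2.resize(c['pixels'][150:330,230:400],None,fx=3.3,fy=3.3))"
```

```text
time: 20.63
tcp_pos: [0.4403, -0.0452, -0.021]
ee_rot: [1.23, 1.196, -1.229]
wrist_force: [0.9, 0.1, 0.5]
width: 0.0166
time: 20.88
tcp_pos: [0.4405, -0.0452, -0.0208]
ee_rot: [1.23, 1.195, -1.229]
wrist_force: [0.5, 0.3, 2.0]
width: 0.0152
time: 21.38
tcp_pos: [0.4425, -0.0454, 0.0525]
ee_rot: [1.234, 1.192, -1.225]
wrist_force: [1.7, -0.7, -1.8]
width: 0.0155
t 21.38 tcp [ 0.4425 -0.0454  0.0525] w 0.0155 F [ 1.7 -0.7 -1.8] j [-0.5  -0.    0.54  2.13 -0.    1.01  0.02]
[[ 0.006  1.    -0.028]
 [ 0.001 -0.028 -1.   ]
 [-1.     0.006 -0.001]]
```

View pics/b4.png

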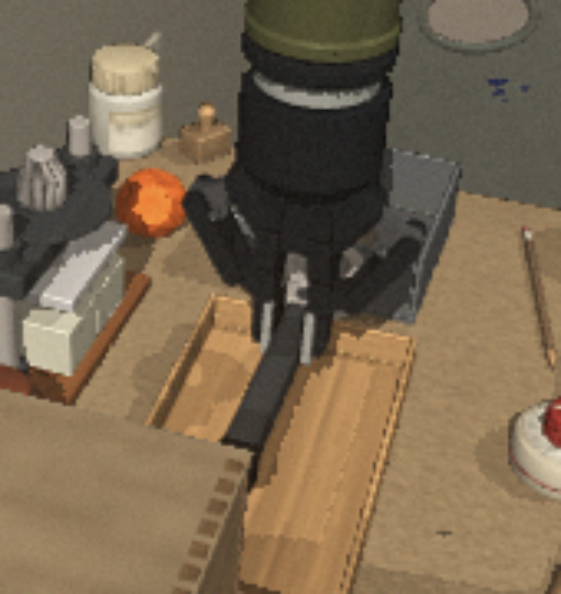

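```bash
python3 -m crank '[{"slide":[-2,0,0],"spin":0},{"slide":[-2,0,0],"spin":0},{"slide":[-2,0,0],"spin":0},{"slide":[-2,0,0],"spin":0},{"slide":[-2,0,0],"spin":0},{"slide":[0,0,0],"spin":-3},{"slide":[0,0,0],"spin":-6},{"slide":[0,0,0],"spin":-6},{"slide":[0,0,0],"spin":-6},{"slide":[0,0,0],"spin":-6},{"slide":[0,0,0],"spin":-6},{"slide":[0,0,0],"spin":-6}]'
python3 -m crank '[{"slide":[0,0,0],"spin":-6},{"slide":[0,0,0],"spin":-6},{"slide":[0,0,0],"spin":-6},{"slide":[0,0,0],"spin":-6},{"slide":[0,0,0],"spin":-6},{"slide":[0,0,0],"spin":-6},{"slide":[0,0,0],"spin":-6},{"slide":[0,0,0],"spin":-6},{"slide":[0,0,0],"spin":-2},{"slide":[0,0,0],"spin":0},{"slide":[0,0,0],"spin":0}]'
python3 -c "
from h import *
st(); go(.5,-.104,.15,88)
c=snap('side'); cv2.imwrite('pics/b5.png',c['pixels'])"
```

```text
time: 22.43
tcp_pos: [0.4387, -0.0453, 0.1473]
ee_rot: [0.711, 1.453, -0.714]
wrist_force: [-0.6, -0.6, -2.9]
width: 0.0155
time: 23.35
tcp_pos: [0.439, -0.0453, 0.1478]
ee_rot: [0.036, 1.573, -0.037]
wrist_force: [0.4, -0.4, -2.9]
width: 0.0152
t 23.35 tcp [ 0.439  -0.0453  0.1478] w 0.0152 F [ 0.4 -0.4 -2.9] j [-0.63 -0.14  0.63  2.03  0.09  1.23  1.49]
[[-0.002  0.047  0.999]
 [-0.     0.999 -0.047]
 [-1.    -0.001 -0.002]]
yaw 87.32 spin -0.68 slide(before spin) [-0.24 -5.58  6.37] slide(after spin) [-0.22 -5.65  6.3 ] len 8.47
```

View pics/b5.png

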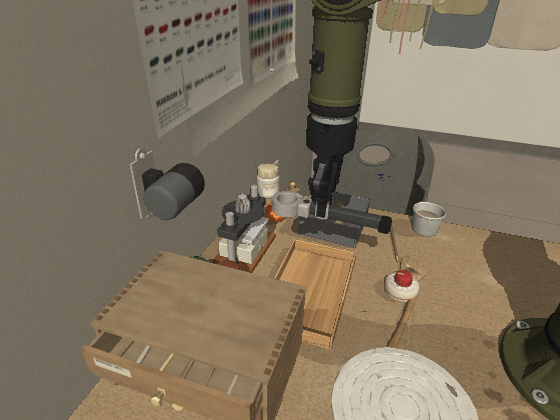

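```bash
python3 -m crank '[{"slide":[0,-1.8,2],"spin":-0.7},{"slide":[0,-2,2],"spin":0},{"slide":[0,-1.9,2.1],"spin":0},{"slide":[0,0,1.5],"spin":0},{"slide":[0,0,1.5],"spin":0},{"slide":[0,0,0],"spin":0},{"slide":[0,0,0],"spin":0}]'
python3 -c "
from h import *
st(); go(.5485,-.104,.15,88)
c=snap('side','b6.png'); c=snap('top','b6t.png')"
```

```text
time: 23.98
tcp_pos: [0.5285, -0.1056, 0.1481]
ee_rot: [0.026, 1.573, -0.028]
wrist_force: [0.2, -0.9, -3.2]
width: 0.0155
t 23.98 tcp [ 0.5285 -0.1056  0.1481] w 0.0155 F [ 0.2 -0.9 -3.2] j [-0.55  0.14  0.76  1.82 -0.1   1.23  1.78]
[[-0.002  0.034  0.999]
 [-0.001  0.999 -0.034]
 [-1.    -0.001 -0.002]]
yaw 88.06 spin 0.06 slide(before spin) [-0.19  0.23  1.99] slide(after spin) [-0.19  0.23  1.99] len 2.01
```

View pics/b6.png

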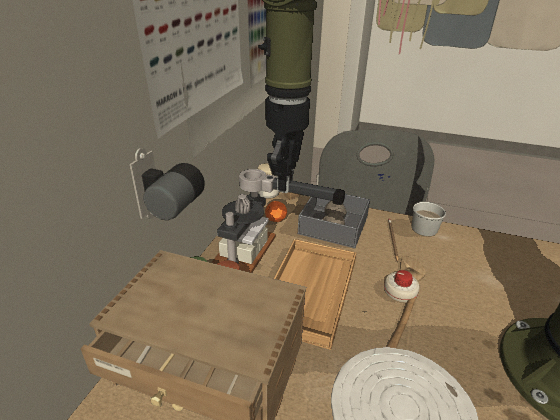

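View pics/b6t.png

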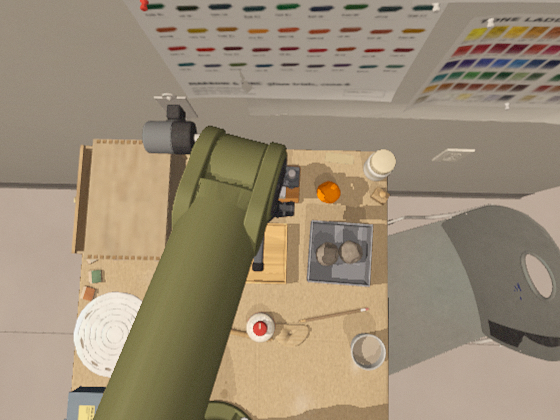

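```bash
python3 - <<'E'
from h import *
c=snap('side'); cv2.imwrite('pics/b7.png',cv2.resize(c['pixels'][160:240,210:320],None,fx=7,fy=7,interpolation=cv2.INTER_CUBIC))
i=cv2.imread('pics/side0.png'); cv2.imwrite('pics/b7b.png',cv2.resize(i[170:260,200:310],None,fx=7,fy=7,interpolation=cv2.INTER_CUBIC))
E
```

```text
(no output)
```

View pics/b7.png

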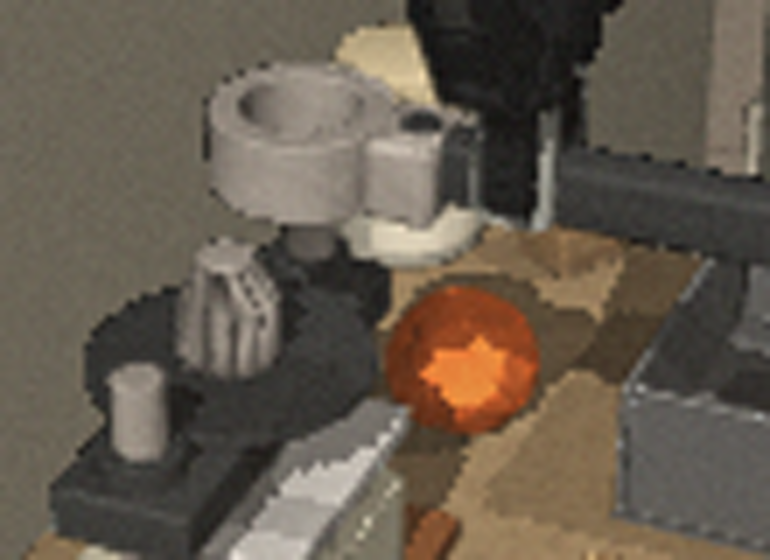

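View pics/b7b.png

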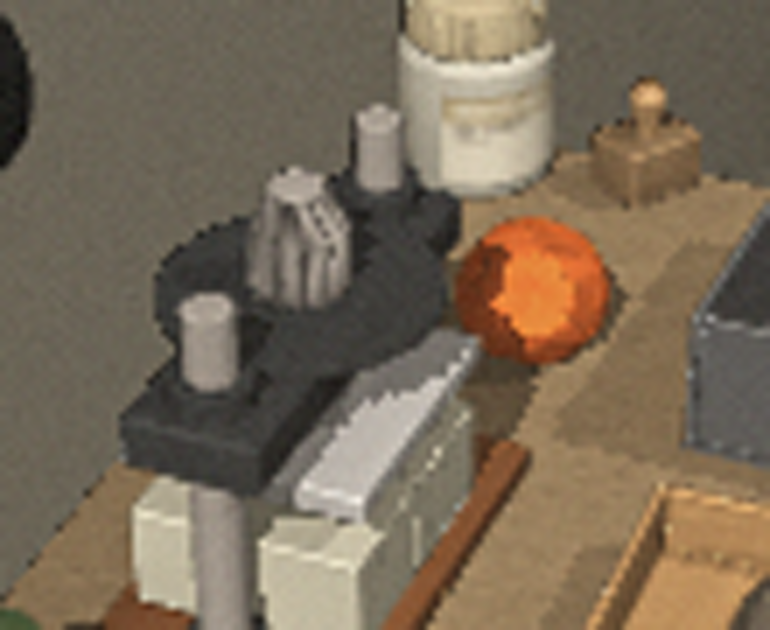

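```bash
cat > side.py <<'E'
from h import *
c=snap('side')
f=lambda x,y:((x+.5)/7-.5+210,(y+.5)/7-.5+160)
g=lambda x,y:((x+.5)/7-.5+200,(y+.5)/7-.5+170)
if __name__=='__main__':
    s=env.get_state(); print('tcp',s['tcp_pos'])
    print('hole centre',[plane(c,*f(301.5,105),z).round(4) for z in (.196,.199,.202)])
    print('core now',plane(c,*f(224,249),.146),'core before',plane(c,*g(297,184),.146))
    a=plane(c,*g(209,306),.138);b=plane(c,*g(380,119),.138);print('rods',a,b,(a+b)/2,np.linalg.norm(a-b))
    P=cloud(c); print('ring top pts',P[round(160+95/7),round(210+222/7)],P[round(160+150/7),round(210+330/7)])
E
python3 side.py
```

```text
tcp [ 0.52797823 -0.1053607   0.14875535]
hole centre [array([ 0.5957, -0.107 ,  0.196 ]), array([ 0.5935, -0.1017,  0.199 ]), array([ 0.5913, -0.0964,  0.202 ])]
core now [ 0.61961622 -0.10397964  0.146     ] core before [ 0.61767721 -0.1016885   0.146     ]
rods [ 0.6197151  -0.04544062  0.138     ] [ 0.61504425 -0.15871554  0.138     ] [ 0.61737967 -0.10207808  0.138     ] 0.11337117973039158
ring top pts [ 0.61389592 -0.09713383  0.19864237] [ 0.57843402 -0.08635677  0.19561905]
```

```bash
python3 -m crank '[{"slide":[0,0,1.2],"spin":0},{"slide":[0,0,1.1],"spin":0},{"slide":[0,0,0],"spin":0},{"slide":[1,0,0],"spin":0},{"slide":[0.8,0,0],"spin":0},{"slide":[0,0,0],"spin":0},{"slide":[0,0,0],"spin":0}]'
python3 -c "
from h import *
st()
c=snap('side'); cv2.imwrite('pics/b8.png',cv2.resize(c['pixels'][160:240,210:320],None,fx=7,fy=7,interpolation=cv2.INTER_CUBIC))"
```

```text
time: 24.77
tcp_pos: [0.5504, -0.1061, 0.1298]
ee_rot: [0.027, 1.573, -0.026]
wrist_force: [-0.1, -0.1, -2.3]
width: 0.0155
t 24.77 tcp [ 0.5504 -0.1061  0.1298] w 0.0155 F [-0.1 -0.1 -2.3] j [-0.53  0.22  0.76  1.79 -0.16  1.2   1.82]
[[-0.002  0.034  0.999]
 [ 0.001  0.999 -0.034]
 [-1.     0.    -0.002]]
```

View pics/b8.png

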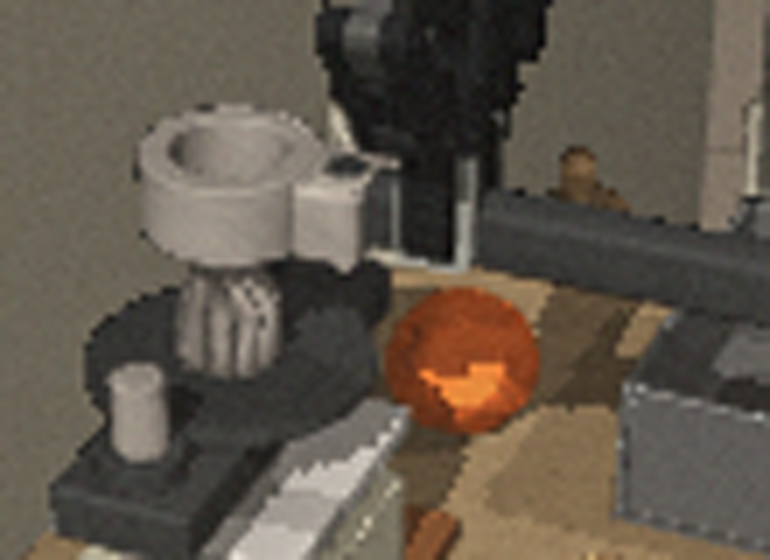

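```bash
python3 - <<'E'
from h import *
c=snap('side')
def pr(p):
    q=c['K']@(c['world_to_cam']@np.r_[p,1])[:3]; q=q[:2]/q[2]; return ((q-[210,160]+.5)*7-.5).round(1)
for z in(.178,.181,.184): print(z,pr([.6187,-.1025,z]),pr([.6187+.017,-.1025,z]),pr([.6187-.017,-.1025,z]))
for p in((235,147),(233,147)): print(plane(c,(p[0]+.5)/7-.5+210,(p[1]+.5)/7-.5+160,.181))
E
```

```text
0.178 [221.3 154.8] [166.3 144.5] [276.9 165.2]
0.181 [220.9 145.5] [165.8 135.2] [276.6 155.8]
0.184 [220.6 136.1] [165.4 125.9] [276.4 146.4]
[ 0.61463666 -0.10309206  0.181     ]
[ 0.61516222 -0.10289105  0.181     ]
```

```bash
python3 -m crank '[{"slide":[0.5,0,0.15],"spin":0},{"slide":[0.5,0,0],"spin":0},{"slide":[0.5,0,0],"spin":0},{"slide":[0,0,0],"spin":0},{"slide":[0,0,0],"spin":0}]'
python3 -c "
from h import *
st()
c=snap('side'); cv2.imwrite('pics/b9.png',cv2.resize(c['pixels'][170:220,210:280],None,fx=11,fy=11,interpolation=cv2.INTER_CUBIC))"
```

```text
time: 25.28
tcp_pos: [0.5529, -0.1063, 0.1154]
ee_rot: [0.026, 1.572, -0.026]
wrist_force: [-0.8, -0.5, -3.0]
width: 0.0157
t 25.28 tcp [ 0.5529 -0.1063  0.1154] w 0.0157 F [-0.8 -0.5 -3. ] j [-0.52  0.24  0.76  1.8  -0.17  1.17  1.83]
[[-0.001  0.033  0.999]
 [-0.     0.999 -0.033]
 [-1.    -0.    -0.001]]
```

View pics/b9.png

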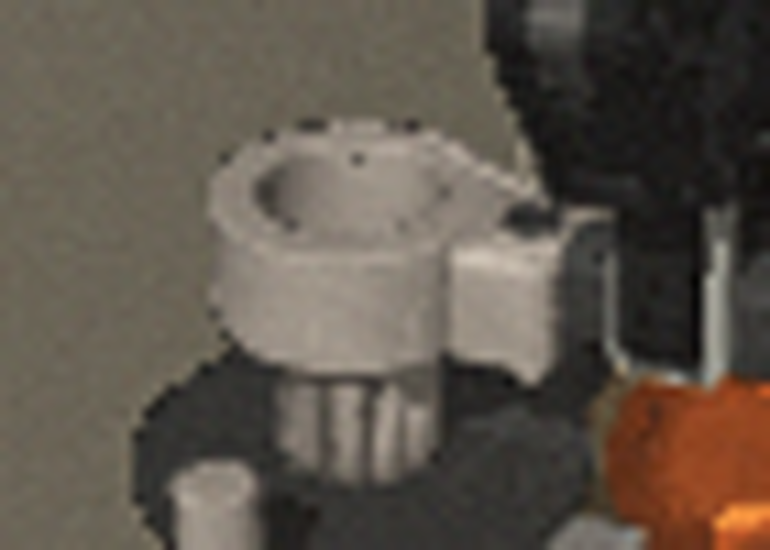

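```bash
python3 - <<'E'
from h import *
c=snap('side')
def pr(p):
    q=c['K']@(c['world_to_cam']@np.r_[p,1])[:3]; q=q[:2]/q[2]; return ((q-[210,170]+.5)*11-.5).round(1)
for y in (-.1075,-.1025,-.0975): print(pr([.6187,y,.1664]),'front edge',pr([.6187,y+.017,.1664]),'back',pr([.6187,y-.017,.1664]),'bottom front outer',pr([.6187,y+.027,.1404]))
E
```

```text
[361.  177.1] front edge [323.2 220.5] back [397.6 135.2] bottom front outer [305.9 371.2]
[350.1 189.7] front edge [311.8 233.6] back [387.  147.4] bottom front outer [294.5 385. ]
[338.9 202.4] front edge [300.3 246.8] back [376.3 159.7] bottom front outer [282.9 398.9]
```

```bash
python3 -m crank '[{"slide":[0.4,0,0],"spin":0},{"slide":[0.4,0,0],"spin":0},{"slide":[0,0,0],"spin":0}]'
python3 -m crank '[{"slide":[0.3,0,0],"spin":0},{"slide":[0.3,0,0],"spin":0},{"slide":[0,0,0],"spin":0}]'

```

```text
time: 25.63
tcp_pos: [0.5522, -0.1059, 0.1068]
ee_rot: [0.027, 1.573, -0.026]
wrist_force: [-2.6, 0.6, -3.6]
width: 0.0157
time: 25.88
tcp_pos: [0.5526, -0.1059, 0.101]
ee_rot: [0.026, 1.572, -0.026]
wrist_force: [-2.6, 0.8, -3.4]
width: 0.0154
```

```bash
python3 -m crank '[{"slide":[0.4,0,0],"spin":0},{"slide":[0.4,0,0],"spin":0},{"slide":[0,0,0],"spin":0}]'
python3 -m crank '[{"slide":[0.4,0,0],"spin":0},{"slide":[0.2,0,0],"spin":0},{"slide":[0,0,0],"spin":0}]'
python3 -c "
from h import *
st()
c=snap('side'); cv2.imwrite('pics/b10.png',cv2.resize(c['pixels'][170:220,210:280],None,fx=11,fy=11,interpolation=cv2.INTER_CUBIC))"
```

```text
time: 26.13
tcp_pos: [0.5526, -0.106, 0.0929]
ee_rot: [0.026, 1.572, -0.026]
wrist_force: [-3.0, 0.4, -3.2]
width: 0.0149
time: 26.38
tcp_pos: [0.5529, -0.1063, 0.0873]
ee_rot: [0.026, 1.572, -0.026]
wrist_force: [-1.7, 0.3, -3.4]
width: 0.0157
t 26.38 tcp [ 0.5529 -0.1063  0.0873] w 0.0157 F [-1.7  0.3 -3.4] j [-0.51  0.27  0.75  1.83 -0.2   1.12  1.85]
[[-0.001  0.033  0.999]
 [-0.     0.999 -0.033]
 [-1.    -0.    -0.001]]
```

View pics/b10.png

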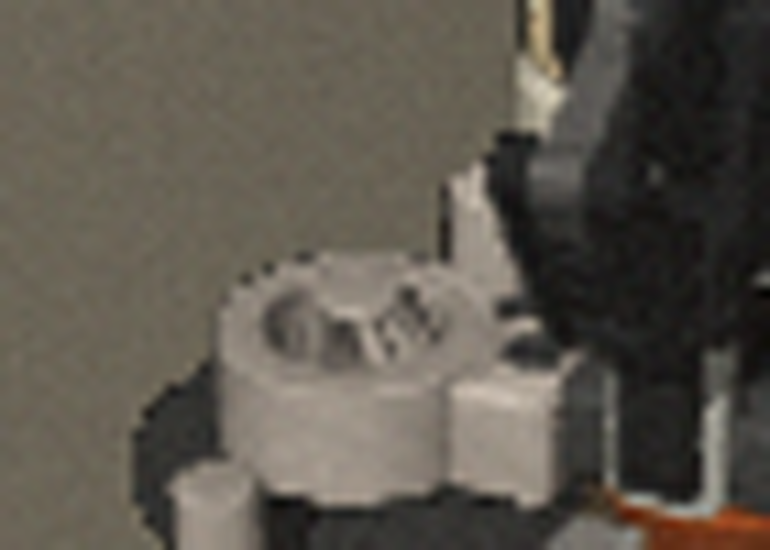

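```bash
python3 -m crank '[{"slide":[0.2,0,0],"spin":0},{"slide":[0.1,0,0],"spin":0},{"slide":[0,0,0],"spin":0}]'
python3 -m crank '[{"slide":[0.2,0,0],"spin":0},{"slide":[0,0,0],"spin":0},{"slide":[0,0,0],"spin":0}]'

```

```text
time: 26.68
tcp_pos: [0.5535, -0.1062, 0.0853]
ee_rot: [0.027, 1.57, -0.026]
wrist_force: [-4.6, 1.8, 0.9]
width: 0.0156
time: 26.93
tcp_pos: [0.5535, -0.1062, 0.0847]
ee_rot: [0.027, 1.57, -0.025]
wrist_force: [-8.2, 3.2, 10.3]
width: 0.0153
```

```bash
python3 -m crank '[{"slide":[-0.3,0,0],"spin":0},{"slide":[0,0,0],"spin":0},{"slide":[0,0,0],"spin":0},{"slide":[0,0,0],"spin":0},{"slide":[0,0,0],"spin":0}]' 2.4 40
python3 -m crank '[{"slide":[0,0,-1],"spin":0},{"slide":[0,0,-1.3],"spin":0},{"slide":[0,0,-1],"spin":0},{"slide":[0,0,0],"spin":0},{"slide":[0,0,0],"spin":0}]' 
python3 -c "
from h import *
st()
c=snap('side'); cv2.imwrite('pics/b11.png',cv2.resize(c['pixels'][150:250,200:340],None,fx=5.5,fy=5.5,interpolation=cv2.INTER_CUBIC))
snap('top','b11t.png')"
```

```text
time: 27.35
tcp_pos: [0.5539, -0.1066, 0.086]
ee_rot: [0.026, 1.57, -0.027]
wrist_force: [1.0, 0.5, -0.4]
width: 0.024
time: 27.77
tcp_pos: [0.52, -0.1051, 0.086]
ee_rot: [0.027, 1.57, -0.026]
wrist_force: [0.7, -0.4, 0.1]
width: 0.0242
t 27.77 tcp [ 0.52   -0.1051  0.086 ] w 0.0242 F [ 0.7 -0.4  0.1] j [-0.54  0.19  0.76  1.91 -0.14  1.1   1.82]
[[ 0.001  0.033  0.999]
 [ 0.001  0.999 -0.033]
 [-1.     0.001  0.001]]
```

View pics/b11.png

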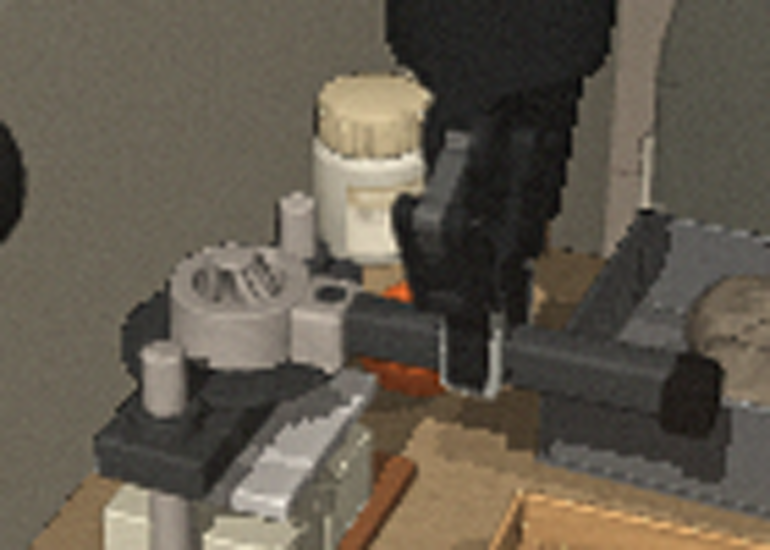

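View pics/b11t.png

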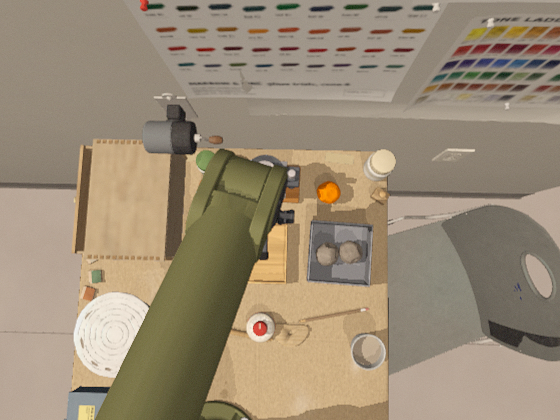

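```bash
python3 - <<'E'
from h import *
c=snap('top'); P=cloud(c)
for u,v in((203,158),(199,160),(207,155),(198,185)): print(P[v,u].round(3))
c=snap('side'); P=cloud(c); Q=P[200:300,150:260].reshape(-1,3); Q=Q[(Q[:,1]>-.02)&(Q[:,1]<.085)&(Q[:,0]>.5)&(Q[:,0]<.7)]; print(len(Q)); print(Q[np.argsort(-Q[:,2])[:5]].round(3) if len(Q) else '')
E
```

```text
[0.662 0.039 0.066]
[0.656 0.048 0.067]
[0.669 0.031 0.064]
[ 0.61   0.063 -0.001]
212
[[0.628 0.084 0.24 ]
 [0.628 0.081 0.238]
 [0.628 0.083 0.238]
 [0.628 0.078 0.237]
 [0.628 0.084 0.236]]
```

```bash
python3 - <<'E'
from h import *
c=snap('top'); P=cloud(c)
Q=P[95:156,142:226].reshape(-1,3); col=c['pixels'][95:156,142:226].reshape(-1,3)
m=(Q[:,2]>.16)&(Q[:,0]<.715); Q=Q[m]; print(len(Q)); print(np.percentile(Q,[0,1,5,50,95,99,100],axis=0).round(3))
for u in range(146,226,8): print(u,P[130:152:4,u].round(2).tolist())
c=snap('side'); P=cloud(c); Q=P[160:220,130:206].reshape(-1,3); Q=Q[(Q[:,0]<.715)&(Q[:,2]>.15)]; print(np.percentile(Q,[0,1,5,50,95,99,100],axis=0).round(3))
E
```

```text
2670
[[ 0.557 -0.085  0.171]
 [ 0.561 -0.08   0.196]
 [ 0.627 -0.023  0.204]
 [ 0.661  0.047  0.262]
 [ 0.715  0.097  0.306]
 [ 0.715  0.104  0.508]
 [ 0.715  0.107  0.513]]
146 [[0.66, 0.1, 0.27], [0.65, 0.1, 0.27], [0.65, 0.1, 0.27], [0.64, 0.1, 0.26], [0.63, 0.1, 0.26], [0.63, 0.1, 0.25]]
154 [[0.66, 0.08, 0.27], [0.65, 0.08, 0.27], [0.65, 0.08, 0.27], [0.64, 0.08, 0.26], [0.63, 0.09, 0.26], [0.63, 0.09, 0.25]]
162 [[0.66, 0.07, 0.27], [0.65, 0.07, 0.27], [0.65, 0.07, 0.27], [0.64, 0.07, 0.27], [0.64, 0.07, 0.26], [0.63, 0.07, 0.25]]
170 [[0.66, 0.06, 0.27], [0.67, 0.07, 0.22], [0.66, 0.07, 0.21], [0.66, 0.07, 0.21], [0.64, 0.06, 0.26], [0.63, 0.06, 0.25]]
178 [[0.66, 0.04, 0.27], [0.66, 0.04, 0.27], [0.65, 0.04, 0.27], [0.64, 0.04, 0.26], [0.64, 0.04, 0.26], [0.63, 0.04, 0.25]]
186 [[0.66, 0.03, 0.27], [0.66, 0.03, 0.27], [0.65, 0.03, 0.27], [0.64, 0.03, 0.27], [0.64, 0.03, 0.26], [0.63, 0.03, 0.25]]
194 [[0.67, 0.02, 0.24], [0.66, 0.02, 0.25], [0.66, 0.02, 0.25], [0.65, 0.02, 0.24], [0.64, 0.02, 0.24], [0.64, 0.02, 0.23]]
202 [[0.72, 0.04, 0.09], [0.72, 0.04, 0.06], [0.66, 0.0, 0.24], [0.72, 0.06, -0.0], [0.72, 0.07, -0.04], [0.7, 0.06, -0.0]]
210 [[0.72, 0.02, 0.1], [0.72, 0.03, 0.06], [0.67, -0.0, 0.2], [0.66, -0.0, 0.2], [0.72, 0.05, -0.04], [0.7, 0.04, -0.0]]
218 [[0.72, 0.0, 0.1], [0.72, 0.01, 0.07], [0.67, -0.02, 0.2], [0.66, -0.02, 0.2], [0.72, 0.03, -0.04], [0.57, -0.08, 0.5]]
[[0.626 0.021 0.188]
 [0.627 0.026 0.216]
 [0.628 0.033 0.223]
 [0.648 0.082 0.255]
 [0.708 0.109 0.269]
 [0.715 0.109 0.271]
 [0.715 0.111 0.285]]
```

```bash
python3 -m crank '[{"slide":[0,0.87,0.04],"spin":5},{"slide":[0,0.87,0.04],"spin":5},{"slide":[0,0.87,0.04],"spin":5},{"slide":[0,0.87,0.04],"spin":5},{"slide":[0,0,0],"spin":0}]'
python3 -c "
from h import *
st()"
python3 -m crank '[{"slide":[0,0.87,0.04],"spin":5},{"slide":[0,0.87,0.04],"spin":5},{"slide":[0,0.87,0.04],"spin":5},{"slide":[0,0.87,0.04],"spin":5},{"slide":[0,0.87,0.04],"spin":5},{"slide":[0,0.87,0.04],"spin":5},{"slide":[0,0,0],"spin":0}]'
python3 -c "
from h import *
s,m=st()
p=np.array(s['tcp_pos']); print('pivot est',p+.0995*m[:,2])
c=snap('side'); cv2.imwrite('pics/b12.png',cv2.resize(c['pixels'][150:250,200:340],None,fx=5.5,fy=5.5,interpolation=cv2.INTER_CUBIC))"
```

```text
time: 28.48
tcp_pos: [0.5279, -0.071, 0.0858]
ee_rot: [0.3, 1.55, -0.302]
wrist_force: [-0.6, -1.6, 0.7]
width: 0.0241
t 28.48 tcp [ 0.5279 -0.071   0.0858] w 0.0241 F [-0.6 -1.6  0.7] j [-0.62  0.2   0.78  1.9  -0.15  1.1   1.41]
[[-0.001  0.374  0.927]
 [-0.001  0.927 -0.374]
 [-1.    -0.001 -0.   ]]
time: 29.07
tcp_pos: [0.5582, -0.0299, 0.0853]
ee_rot: [0.705, 1.455, -0.708]
wrist_force: [-3.0, -0.3, 1.1]
width: 0.0239
t 29.07 tcp [ 0.5582 -0.0299  0.0853] w 0.0239 F [-3.  -0.3  1.1] j [-0.71  0.28  0.83  1.84 -0.22  1.12  0.86]
[[-0.003  0.787  0.617]
 [-0.001  0.617 -0.787]
 [-1.    -0.003 -0.001]]
pivot est [ 0.61963259 -0.10817522  0.08523042]
```

View pics/b12.png

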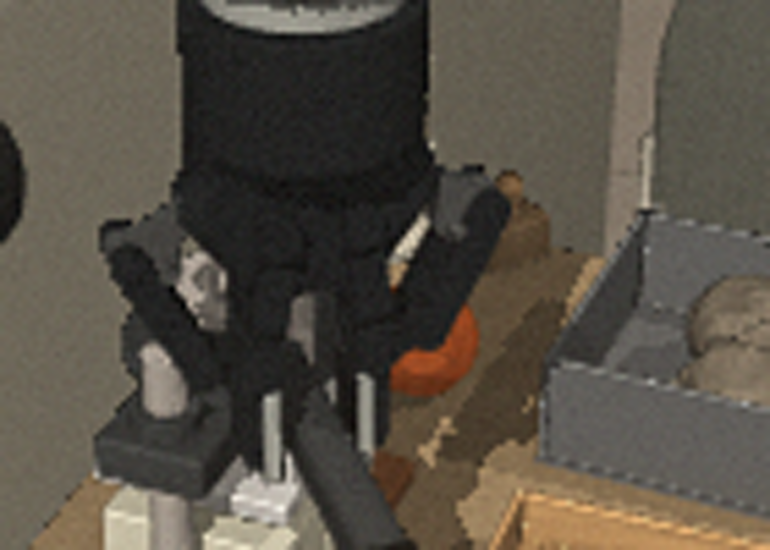

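```bash
python3 -m crank '[{"slide":[0,-0.87,0.04],"spin":-5},{"slide":[0,-0.87,0.04],"spin":-5},{"slide":[0,-0.87,0.04],"spin":-5},{"slide":[0,-0.87,0.04],"spin":-5},{"slide":[0,-0.87,0.04],"spin":-5},{"slide":[0,-0.87,0.04],"spin":-5},{"slide":[0,-0.87,0.04],"spin":-5},{"slide":[0,-0.87,0.04],"spin":-5},{"slide":[0,-0.87,0.04],"spin":-5},{"slide":[0,-0.87,0.04],"spin":-5},{"slide":[0,0,0],"spin":0}]'
python3 -c "
from h import *
s,m=st()
p=np.array(s['tcp_pos']); print('pivot est',p+.0995*m[:,2])
c=snap('side'); cv2.imwrite('pics/b13.png',cv2.resize(c['pixels'][150:250,200:340],None,fx=5.5,fy=5.5,interpolation=cv2.INTER_CUBIC))"
```

```text
time: 30.03
tcp_pos: [0.5209, -0.1074, 0.0863]
ee_rot: [0.024, 1.569, -0.024]
wrist_force: [-0.4, -0.3, -0.2]
width: 0.0241
t 30.03 tcp [ 0.5209 -0.1074  0.0863] w 0.0241 F [-0.4 -0.3 -0.2] j [-0.53  0.19  0.76  1.91 -0.14  1.1   1.82]
[[ 0.002  0.031  1.   ]
 [-0.     1.    -0.031]
 [-1.    -0.     0.002]]
pivot est [ 0.62037894 -0.11047808  0.08651497]
```

View pics/b13.png

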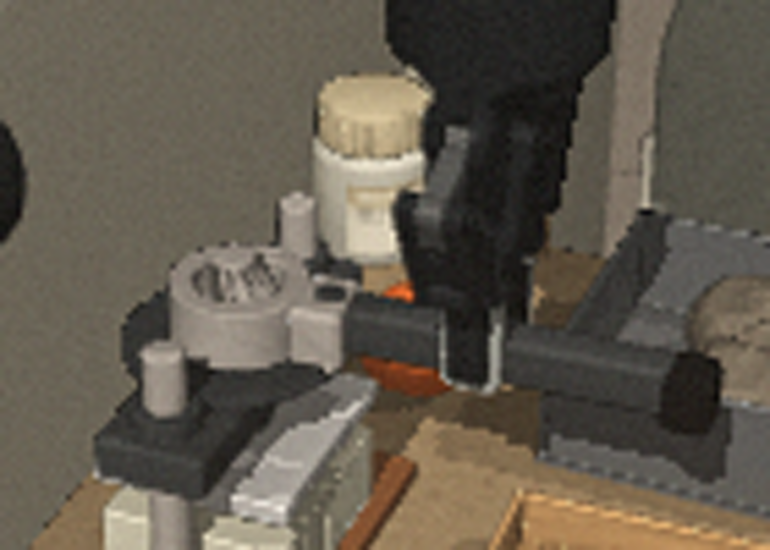

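```bash
python3 -m crank '[{"slide":[0,-0.87,0.04],"spin":-5},{"slide":[0,-0.87,0.04],"spin":-5},{"slide":[0,-0.87,0.04],"spin":-5},{"slide":[0,-0.87,0.04],"spin":-5},{"slide":[0,-0.87,0.04],"spin":-5},{"slide":[0,-0.87,0.04],"spin":-5},{"slide":[0,-0.87,0.04],"spin":-5},{"slide":[0,-0.87,0.04],"spin":-5},{"slide":[0,0,0],"spin":0},{"slide":[0,0,0],"spin":0}]'
python3 -c "
from h import *
s,m=st()
p=np.array(s['tcp_pos']); print('pivot est',p+.0995*m[:,2])
c=snap('side'); cv2.imwrite('pics/b14.png',cv2.resize(c['pixels'][150:250,200:340],None,fx=5.5,fy=5.5,interpolation=cv2.INTER_CUBIC))"
```

```text
time: 30.92
tcp_pos: [0.5423, -0.1701, 0.0859]
ee_rot: [-0.518, 1.508, 0.518]
wrist_force: [-0.5, 0.3, -0.4]
width: 0.0243
t 30.92 tcp [ 0.5423 -0.1701  0.0859] w 0.0243 F [-0.5  0.3 -0.4] j [-0.34  0.27  0.69  1.82 -0.19  1.12  2.65]
[[ 0.    -0.614  0.789]
 [ 0.     0.789  0.614]
 [-1.    -0.     0.   ]]
pivot est [ 0.62075114 -0.10899523  0.08588022]
```

View pics/b14.png

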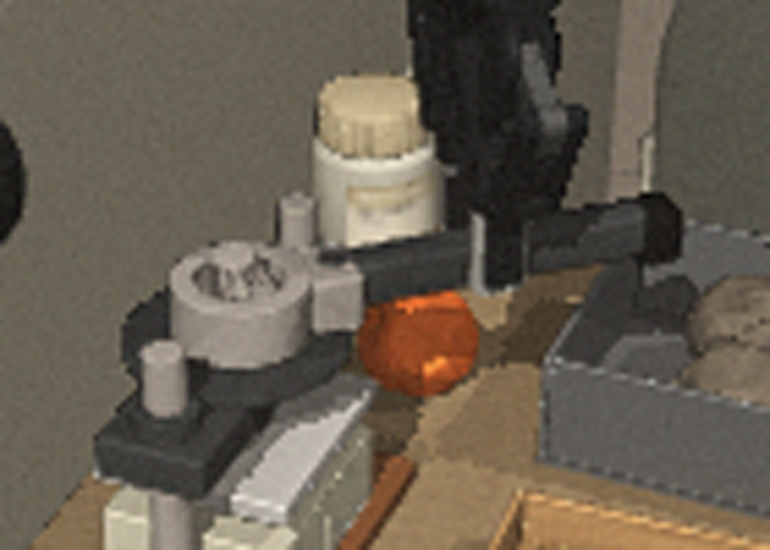

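```bash
python3 -m crank '[{"slide":[0,0.87,0.04],"spin":5},{"slide":[0,0.87,0.04],"spin":5},{"slide":[0,0.87,0.04],"spin":5},{"slide":[0,0.87,0.04],"spin":5},{"slide":[0,0.87,0.04],"spin":5},{"slide":[0,0.87,0.04],"spin":5},{"slide":[0,0.87,0.04],"spin":5},{"slide":[0,0.87,0.04],"spin":5},{"slide":[0,0.87,0.04],"spin":5},{"slide":[0,0.87,0.04],"spin":5}]'
python3 -c "
from h import *
s,m=st();p=np.array(s['tcp_pos']); print('pivot est',p+.0995*m[:,2], 'tang F',m[:,1]@s['wrist_force'])"
python3 -m crank '[{"slide":[0,0.87,0.04],"spin":5},{"slide":[0,0.87,0.04],"spin":5},{"slide":[0,0.87,0.04],"spin":5},{"slide":[0,0.87,0.04],"spin":5},{"slide":[0,0.87,0.04],"spin":5},{"slide":[0,0.87,0.04],"spin":5},{"slide":[0,0.87,0.04],"spin":5},{"slide":[0,0.87,0.04],"spin":5},{"slide":[0,0,0],"spin":0}]'
python3 -c "
from h import *
s,m=st();p=np.array(s['tcp_pos']); print('pivot est',p+.0995*m[:,2], 'tang F',m[:,1]@s['wrist_force'])"
```

```text
time: 31.8
tcp_pos: [0.5216, -0.0897, 0.0859]
ee_rot: [0.167, 1.566, -0.171]
wrist_force: [-2.7, -5.7, 1.4]
width: 0.0242
t 31.8 tcp [ 0.5216 -0.0897  0.0859] w 0.0242 F [-2.7 -5.7  1.4] j [-0.58  0.19  0.77  1.91 -0.14  1.1   1.6 ]
[[-0.002  0.214  0.977]
 [-0.003  0.977 -0.214]
 [-1.    -0.003 -0.001]]
pivot est [ 0.6188099  -0.11098738  0.08573473] tang F -6.181988234068484
time: 32.55
tcp_pos: [0.5581, -0.0287, 0.0852]
ee_rot: [0.708, 1.455, -0.711]
wrist_force: [-2.8, 0.2, 0.5]
width: 0.024
t 32.55 tcp [ 0.5581 -0.0287  0.0852] w 0.024 F [-2.8  0.2  0.5] j [-0.71  0.28  0.83  1.84 -0.23  1.12  0.86]
[[-0.003  0.789  0.615]
 [-0.     0.615 -0.789]
 [-1.    -0.003 -0.002]]
pivot est [ 0.61932174 -0.10720743  0.0850482 ] tang F -2.0443430679077204
```

```bash
python3 -m crank '[{"slide":[0,-0.87,0.04],"spin":-5},{"slide":[0,-0.87,0.04],"spin":-5},{"slide":[0,-0.87,0.04],"spin":-5},{"slide":[0,-0.87,0.04],"spin":-5},{"slide":[0,-0.87,0.04],"spin":-5},{"slide":[0,-0.87,0.04],"spin":-5},{"slide":[0,-0.87,0.04],"spin":-5},{"slide":[0,-0.87,0.04],"spin":-5},{"slide":[0,-0.87,0.04],"spin":-5},{"slide":[0,-0.87,0.04],"spin":-5}]'
python3 -m crank '[{"slide":[0,-0.87,0.04],"spin":-5},{"slide":[0,-0.87,0.04],"spin":-5},{"slide":[0,-0.87,0.04],"spin":-5},{"slide":[0,-0.87,0.04],"spin":-5},{"slide":[0,-0.87,0.04],"spin":-5},{"slide":[0,-0.87,0.04],"spin":-5},{"slide":[0,-0.87,0.04],"spin":-5},{"slide":[0,0,0],"spin":0},{"slide":[0,0,0],"spin":0}]'
python3 -c "
from h import *
s,m=st();p=np.array(s['tcp_pos']); print('pivot est',p+.0995*m[:,2], 'tang F',m[:,1]@s['wrist_force'])
c=snap('side'); cv2.imwrite('pics/b15.png',cv2.resize(c['pixels'][150:250,200:340],None,fx=5.5,fy=5.5,interpolation=cv2.INTER_CUBIC))"
python3 -m crank '[{"slide":[0,0.87,0.04],"spin":5},{"slide":[0,0.87,0.04],"spin":5},{"slide":[0,0.87,0.04],"spin":5},{"slide":[0,0.87,0.04],"spin":5},{"slide":[0,0.87,0.04],"spin":5},{"slide":[0,0.87,0.04],"spin":5},{"slide":[0,0.87,0.04],"spin":5},{"slide":[0,0.87,0.04],"spin":5},{"slide":[0,0.87,0.04],"spin":5},{"slide":[0,0.87,0.04],"spin":5}]'
python3 -c "
from h import *
s,m=st();p=np.array(s['tcp_pos']); print('pivot est',p+.0995*m[:,2], 'tang F',m[:,1]@s['wrist_force'])"
```

```text
time: 33.38
tcp_pos: [0.5213, -0.1045, 0.086]
ee_rot: [0.023, 1.57, -0.02]
wrist_force: [0.4, 2.6, 0.0]
width: 0.024
time: 34.13
tcp_pos: [0.5376, -0.1633, 0.086]
ee_rot: [-0.45, 1.523, 0.45]
wrist_force: [-0.2, 0.2, -0.2]
width: 0.024
t 34.13 tcp [ 0.5376 -0.1633  0.086 ] w 0.024 F [-0.2  0.2 -0.2] j [-0.36  0.26  0.7   1.83 -0.18  1.12  2.55]
[[ 0.001 -0.544  0.839]
 [ 0.     0.839  0.544]
 [-1.    -0.     0.001]]
pivot est [ 0.62110937 -0.10915061  0.08608019] tang F 0.26535413391764284
time: 35.02
tcp_pos: [0.5239, -0.0815, 0.0857]
ee_rot: [0.235, 1.56, -0.239]
wrist_force: [-4.0, -5.5, 2.2]
width: 0.024
t 35.02 tcp [ 0.5239 -0.0815  0.0857] w 0.024 F [-4.  -5.5  2.2] j [-0.6   0.19  0.78  1.91 -0.15  1.1   1.5 ]
[[-0.003  0.297  0.955]
 [-0.002  0.955 -0.297]
 [-1.    -0.003 -0.002]]
pivot est [ 0.61886727 -0.11107291  0.08553186] tang F -6.443430197206306
```

View pics/b15.png

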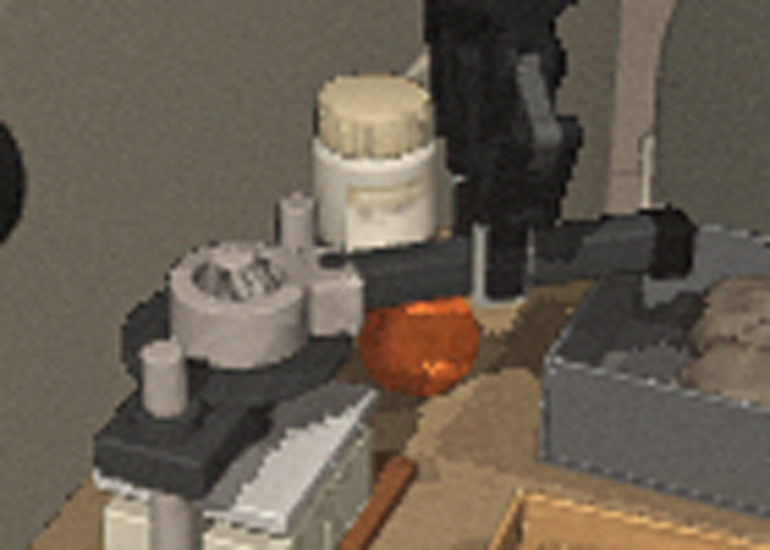

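```bash
python3 -m crank '[{"slide":[0,0.87,0.04],"spin":5},{"slide":[0,0.87,0.04],"spin":5},{"slide":[0,0.87,0.04],"spin":5},{"slide":[0,0.87,0.04],"spin":5},{"slide":[0,0.87,0.04],"spin":5},{"slide":[0,0.87,0.04],"spin":5},{"slide":[0,0.87,0.04],"spin":5},{"slide":[0,0.87,0.04],"spin":5},{"slide":[0,0,0],"spin":0}]'
python3 -c "
from h import *
s,m=st();p=np.array(s['tcp_pos']); print('pivot est',p+.0995*m[:,2], 'tang F',m[:,1]@s['wrist_force'])"
python3 -m crank '[{"slide":[0,-0.87,0.04],"spin":-5},{"slide":[0,-0.87,0.04],"spin":-5},{"slide":[0,-0.87,0.04],"spin":-5},{"slide":[0,-0.87,0.04],"spin":-5},{"slide":[0,-0.87,0.04],"spin":-5},{"slide":[0,-0.87,0.04],"spin":-5},{"slide":[0,-0.87,0.04],"spin":-5},{"slide":[0,-0.87,0.04],"spin":-5},{"slide":[0,-0.87,0.04],"spin":-5},{"slide":[0,-0.87,0.04],"spin":-5}]'
python3 -m crank '[{"slide":[0,-0.87,0.04],"spin":-5},{"slide":[0,-0.87,0.04],"spin":-5},{"slide":[0,-0.87,0.04],"spin":-5},{"slide":[0,-0.87,0.04],"spin":-5},{"slide":[0,-0.87,0.04],"spin":-5},{"slide":[0,-0.87,0.04],"spin":-5},{"slide":[0,-0.87,0.04],"spin":-5},{"slide":[0,-0.87,0.04],"spin":-5},{"slide":[0,0,0],"spin":0},{"slide":[0,0,0],"spin":0}]'
python3 -c "
from h import *
s,m=st();p=np.array(s['tcp_pos']); print('pivot est',p+.0995*m[:,2], 'tang F',m[:,1]@s['wrist_force'])
c=snap('side'); cv2.imwrite('pics/b16.png',cv2.resize(c['pixels'][150:250,200:340],None,fx=5.5,fy=5.5,interpolation=cv2.INTER_CUBIC))"
python3 -m crank '[{"slide":[0,0.87,0.04],"spin":5},{"slide":[0,0.87,0.04],"spin":5},{"slide":[0,0.87,0.04],"spin":5},{"slide":[0,0.87,0.04],"spin":5},{"slide":[0,0.87,0.04],"spin":5},{"slide":[0,0.87,0.04],"spin":5},{"slide":[0,0.87,0.04],"spin":5},{"slide":[0,0.87,0.04],"spin":5},{"slide":[0,0.87,0.04],"spin":5}]'
python3 -c "
from h import *
s,m=st();p=np.array(s['tcp_pos']); print('pivot est',p+.0995*m[:,2], 'tang F',m[:,1]@s['wrist_force'])"
```

```text
time: 35.77
tcp_pos: [0.5658, -0.0237, 0.0853]
ee_rot: [0.775, 1.431, -0.777]
wrist_force: [-3.1, 1.8, 0.5]
width: 0.0239
t 35.77 tcp [ 0.5658 -0.0237  0.0853] w 0.0239 F [-3.1  1.8  0.5] j [-0.72  0.3   0.84  1.82 -0.25  1.13  0.78]
[[-0.003  0.839  0.544]
 [ 0.     0.544 -0.839]
 [-1.    -0.003 -0.002]]
pivot est [ 0.6199905  -0.10716339  0.08506908] tang F -1.6346783537078604
time: 36.6
tcp_pos: [0.5226, -0.096, 0.0861]
ee_rot: [0.091, 1.568, -0.088]
wrist_force: [0.4, 1.1, -0.0]
width: 0.024
time: 37.43
tcp_pos: [0.5382, -0.1634, 0.0861]
ee_rot: [-0.451, 1.523, 0.45]
wrist_force: [0.4, 0.1, 0.1]
width: 0.0237
t 37.43 tcp [ 0.5382 -0.1634  0.0861] w 0.0237 F [0.4 0.1 0.1] j [-0.36  0.26  0.7   1.83 -0.18  1.12  2.55]
[[ 0.001 -0.544  0.839]
 [ 0.     0.839  0.544]
 [-1.    -0.     0.001]]
pivot est [ 0.62172783 -0.10930429  0.08612884] tang F -0.12992353927301525
time: 38.23
tcp_pos: [0.5228, -0.09, 0.0859]
ee_rot: [0.166, 1.566, -0.171]
wrist_force: [-2.0, -4.8, 2.1]
width: 0.0239
t 38.23 tcp [ 0.5228 -0.09    0.0859] w 0.0239 F [-2.  -4.8  2.1] j [-0.58  0.19  0.78  1.91 -0.15  1.1   1.61]
[[-0.002  0.213  0.977]
 [-0.003  0.977 -0.213]
 [-1.    -0.003 -0.001]]
pivot est [ 0.62006752 -0.11116036  0.0857906 ] tang F -5.081680086431036
```

View pics/b16.png

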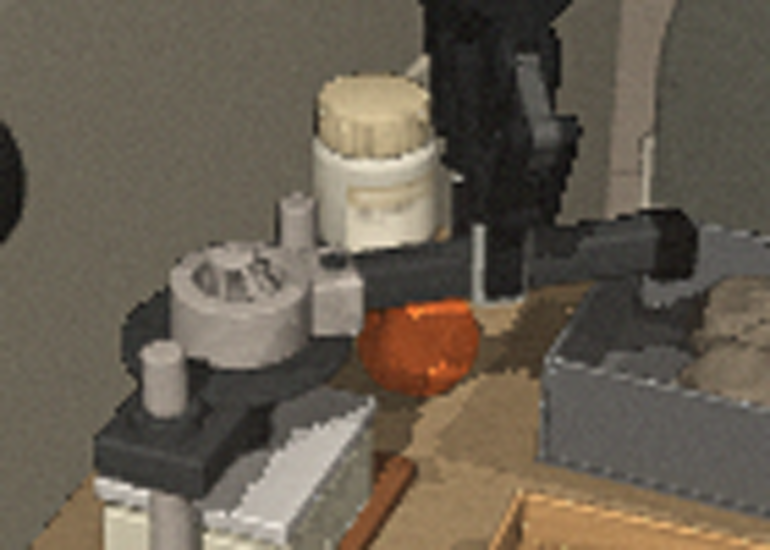

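```bash
for i in 1 2 3; do python3 -m crank '[{"slide":[0,0.87,0.04],"spin":5},{"slide":[0,0.87,0.04],"spin":5},{"slide":[0,0.87,0.04],"spin":5}]' >/dev/null
python3 -c "
from h import *
s,m=st();p=np.array(s['tcp_pos']); print('pivot est',p+.0995*m[:,2], 'tang F',m[:,1]@s['wrist_force'])" | tail -1; done
```

```text
pivot est [ 0.61887806 -0.11103547  0.08525293] tang F -6.197670008142889
pivot est [ 0.61812125 -0.11028573  0.08485002] tang F -7.112615850708225
pivot est [ 0.61770675 -0.10931947  0.08464247] tang F -8.080606953679787
```

```bash
python3 -m crank '[{"slide":[0,-0.87,0.04],"spin":-5},{"slide":[0,-0.87,0.04],"spin":-5},{"slide":[0,-0.87,0.04],"spin":-5},{"slide":[0,-0.87,0.04],"spin":-5},{"slide":[0,-0.87,0.04],"spin":-5},{"slide":[0,-0.87,0.04],"spin":-5},{"slide":[0,-0.87,0.04],"spin":-5},{"slide":[0,-0.87,0.04],"spin":-5},{"slide":[0,-0.87,0.04],"spin":-5},{"slide":[0,-0.87,0.04],"spin":-5}]'
python3 -m crank '[{"slide":[0,-0.87,0.04],"spin":-5},{"slide":[0,-0.87,0.04],"spin":-5},{"slide":[0,-0.87,0.04],"spin":-5},{"slide":[0,-0.87,0.04],"spin":-5},{"slide":[0,-0.87,0.04],"spin":-5},{"slide":[0,-0.87,0.04],"spin":-5},{"slide":[0,-0.87,0.04],"spin":-5},{"slide":[0,-0.87,0.04],"spin":-5},{"slide":[0,0,0],"spin":0},{"slide":[0,0,0],"spin":0}]'
python3 -c "
from h import *
s,m=st();p=np.array(s['tcp_pos']); print('pivot est',p+.0995*m[:,2], 'tang F',m[:,1]@s['wrist_force'])
c=snap('side'); cv2.imwrite('pics/b17.png',cv2.resize(c['pixels'][150:250,200:340],None,fx=5.5,fy=5.5,interpolation=cv2.INTER_CUBIC))"
python3 -m crank '[{"slide":[0,0.87,0.04],"spin":5},{"slide":[0,0.87,0.04],"spin":5},{"slide":[0,0.87,0.04],"spin":5},{"slide":[0,0.87,0.04],"spin":5},{"slide":[0,0.87,0.04],"spin":5},{"slide":[0,0.87,0.04],"spin":5}]'
```

```text
time: 39.82
tcp_pos: [0.5226, -0.0957, 0.0858]
ee_rot: [0.093, 1.569, -0.09]
wrist_force: [0.7, 1.7, 0.2]
width: 0.0243
time: 40.65
tcp_pos: [0.5387, -0.1632, 0.0859]
ee_rot: [-0.45, 1.524, 0.45]
wrist_force: [-0.1, 0.7, 0.4]
width: 0.024
t 40.65 tcp [ 0.5387 -0.1632  0.0859] w 0.024 F [-0.1  0.7  0.4] j [-0.36  0.26  0.7   1.83 -0.19  1.12  2.55]
[[-0.    -0.543  0.84 ]
 [ 0.     0.84   0.543]
 [-1.     0.     0.   ]]
pivot est [ 0.62221851 -0.10920577  0.08589192] tang F 0.6116205631092552
time: 41.2
tcp_pos: [0.5222, -0.1144, 0.086]
ee_rot: [-0.038, 1.571, 0.037]
wrist_force: [-1.2, -4.4, 0.5]
width: 0.024
```

View pics/b17.png

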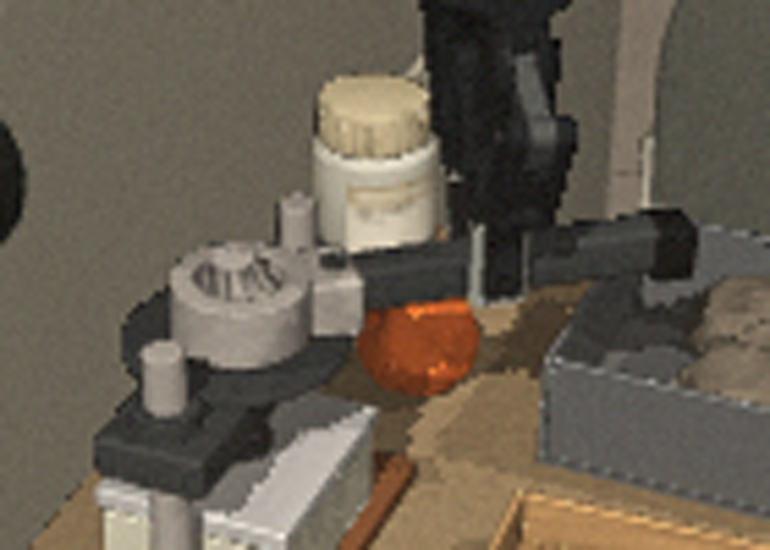

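```bash
python3 -m crank '[{"slide":[0,0.87,0.04],"spin":5},{"slide":[0,0.87,0.04],"spin":5}]'
python3 -m crank '[{"slide":[0,0.87,0.04],"spin":5},{"slide":[0,0.87,0.04],"spin":5}]'
python3 -m crank '[{"slide":[0,0.87,0.04],"spin":5},{"slide":[0,0.87,0.04],"spin":5}]'
python3 -m crank '[{"slide":[0,0.87,0.04],"spin":5},{"slide":[0,0.87,0.04],"spin":5}]'
```

```text
time: 41.37
tcp_pos: [0.5223, -0.0986, 0.086]
ee_rot: [0.098, 1.569, -0.103]
wrist_force: [-2.2, -6.8, 2.2]
width: 0.024
time: 41.53
tcp_pos: [0.5249, -0.0859, 0.0859]
ee_rot: [0.232, 1.559, -0.245]
wrist_force: [-5.0, -16.8, 2.3]
width: 0.024
time: 41.7
tcp_pos: [0.5319, -0.0666, 0.0858]
ee_rot: [0.374, 1.539, -0.378]
wrist_force: [-0.6, 0.2, 0.4]
width: 0.0243
time: 41.87
tcp_pos: [0.5407, -0.0501, 0.0855]
ee_rot: [0.507, 1.513, -0.512]
wrist_force: [-5.4, -7.7, 1.6]
width: 0.0239
```

```bash
python3 -m crank '[{"slide":[0,0,0],"spin":0},{"slide":[0,0,0],"spin":0}]'; python3 -c "
from h import *
s,m=st();p=np.array(s['tcp_pos']); print('pivot est',p+.0995*m[:,2], 'tang F',m[:,1]@s['wrist_force'])
c=snap('side'); cv2.imwrite('pics/b18.png',cv2.resize(c['pixels'][150:250,200:340],None,fx=5.5,fy=5.5,interpolation=cv2.INTER_CUBIC))"
```

```text
time: 42.03
tcp_pos: [0.5415, -0.0494, 0.0855]
ee_rot: [0.503, 1.514, -0.505]
wrist_force: [-4.6, -3.0, 0.9]
width: 0.0241
t 42.03 tcp [ 0.5415 -0.0494  0.0855] w 0.0241 F [-4.6 -3.   0.9] j [-0.67  0.23  0.8   1.88 -0.18  1.11  1.13]
[[-0.003  0.6    0.8  ]
 [-0.001  0.8   -0.6  ]
 [-1.    -0.002 -0.002]]
pivot est [ 0.62105484 -0.10907536  0.08529793] tang F -5.114527249119601
```

View pics/b18.png

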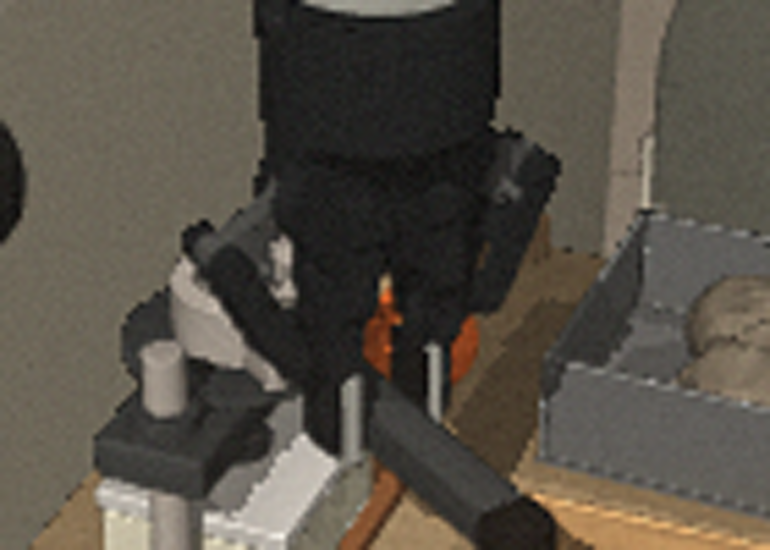

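```bash
python3 -m crank '[{"slide":[0,0.87,0.04],"spin":5}]'
python3 -m crank '[{"slide":[0,0.87,0.04],"spin":5}]'
python3 -m crank '[{"slide":[0,0,0],"spin":0}]'
python3 -c "
from h import *
s,m=st();p=np.array(s['tcp_pos']); print('pivot est',p+.0995*m[:,2], 'tang F',m[:,1]@s['wrist_force'])"
```

```text
time: 42.17
tcp_pos: [0.5445, -0.0458, 0.0852]
ee_rot: [0.571, 1.499, -0.578]
wrist_force: [-9.5, -10.0, 2.2]
width: 0.0245
time: 42.25
tcp_pos: [0.5489, -0.0411, 0.0848]
ee_rot: [0.639, 1.481, -0.652]
wrist_force: [-15.9, -13.4, 4.4]
width: 0.024
time: 42.33
tcp_pos: [0.5505, -0.0395, 0.0848]
ee_rot: [0.638, 1.48, -0.65]
wrist_force: [-9.9, -6.3, 3.5]
width: 0.0241
t 42.33 tcp [ 0.5505 -0.0395  0.0848] w 0.0241 F [-9.9 -6.3  3.5] j [-0.7   0.26  0.82  1.85 -0.21  1.12  0.95]
[[-0.009  0.733  0.68 ]
 [-0.004  0.68  -0.734]
 [-1.    -0.009 -0.003]]
pivot est [ 0.61811703 -0.11245835  0.08445486] tang F -11.56390475928084
```

```bash
python3 -m crank '[{"slide":[0,-0.87,0.04],"spin":-5},{"slide":[0,-0.87,0.04],"spin":-5},{"slide":[0,-0.87,0.04],"spin":-5},{"slide":[0,-0.87,0.04],"spin":-5},{"slide":[0,-0.87,0.04],"spin":-5},{"slide":[0,-0.87,0.04],"spin":-5},{"slide":[0,-0.87,0.04],"spin":-5},{"slide":[0,-0.87,0.04],"spin":-5},{"slide":[0,-0.87,0.04],"spin":-5},{"slide":[0,0,0],"spin":0}]'
python3 -c "
from h import *
s,m=st();p=np.array(s['tcp_pos']); print('pivot est',p+.0995*m[:,2], 'tang F',m[:,1]@s['wrist_force'])
c=snap('side'); cv2.imwrite('pics/b19.png',cv2.resize(c['pixels'][170:260,200:310],None,fx=7,fy=7,interpolation=cv2.INTER_CUBIC))
P=cloud(c); print(P[225:245,240:262,2][::3,::4].round(3))"
```

```text
time: 43.17
tcp_pos: [0.5235, -0.1069, 0.0864]
ee_rot: [0.026, 1.568, -0.025]
wrist_force: [-0.6, 0.7, -0.4]
width: 0.0239
t 43.17 tcp [ 0.5235 -0.1069  0.0864] w 0.0239 F [-0.6  0.7 -0.4] j [-0.53  0.19  0.76  1.9  -0.15  1.1   1.82]
[[ 0.002  0.033  0.999]
 [ 0.001  0.999 -0.033]
 [-1.     0.001  0.002]]
pivot est [ 0.62297149 -0.1101845   0.08660525] tang F 0.6707721921997044
[[0.105 0.102 0.092 0.057 0.058 0.056]
 [0.107 0.095 0.063 0.058 0.057 0.058]
 [0.102 0.063 0.06  0.056 0.057 0.059]
 [0.094 0.055 0.056 0.057 0.057 0.057]
 [0.055 0.057 0.056 0.056 0.057 0.052]
 [  nan 0.056 0.057 0.058 0.055 0.039]
 [0.057 0.056 0.057 0.057 0.053 0.033]]
```

View pics/b19.png

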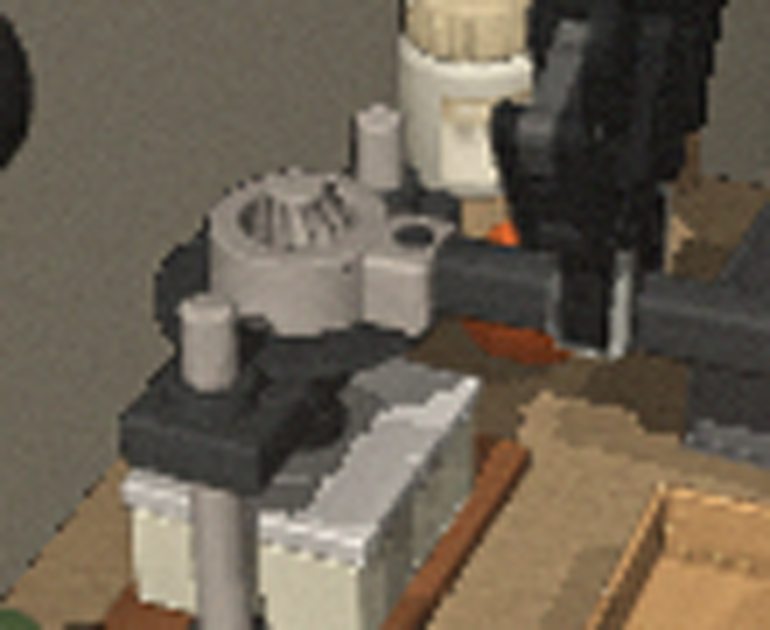

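```bash
python3 -m crank '[{"slide":[0,0,1],"spin":0},{"slide":[0,0,1],"spin":0},{"slide":[0,0,0.9],"spin":0},{"slide":[0,0,0],"spin":0},{"slide":[0,0,0],"spin":0}]'
python3 -m crank '[{"slide":[0,0,0],"spin":0},{"slide":[0,0,0],"spin":0},{"slide":[0,0,0],"spin":0},{"slide":[0,0,0],"spin":0},{"slide":[0,0,0],"spin":0}]' 0.5 115
python3 -c "
from h import *
s,m=st()"
python3 -m crank '[{"slide":[-0.5,0,0],"spin":0},{"slide":[-0.8,0,0],"spin":0},{"slide":[-1,0,0],"spin":0},{"slide":[-1,0,0],"spin":0},{"slide":[-1,0,0],"spin":0},{"slide":[-1,0,0],"spin":0},{"slide":[-1,0,0],"spin":0},{"slide":[0,0,0],"spin":0}]'
python3 -c "
from h import *
s,m=st();snap('side','b20.png')"
```

```text
time: 43.63
tcp_pos: [0.5526, -0.1065, 0.0857]
ee_rot: [0.026, 1.571, -0.027]
wrist_force: [0.5, 0.2, -0.4]
width: 0.0238
time: 44.05
tcp_pos: [0.5517, -0.1062, 0.086]
ee_rot: [0.027, 1.571, -0.025]
wrist_force: [-2.3, 2.4, 2.9]
width: 0.0156
t 44.05 tcp [ 0.5517 -0.1062  0.086 ] w 0.0156 F [-2.3  2.4  2.9] j [-0.51  0.27  0.75  1.83 -0.2   1.12  1.85]
[[-0.001  0.033  0.999]
 [ 0.001  0.999 -0.033]
 [-1.     0.001 -0.001]]
time: 44.72
tcp_pos: [0.5539, -0.1074, 0.1518]
ee_rot: [0.026, 1.566, -0.026]
wrist_force: [1.4, 0.1, -3.0]
width: 0.0154
t 44.72 tcp [ 0.5539 -0.1074  0.1518] w 0.0154 F [ 1.4  0.1 -3. ] j [-0.53  0.2   0.77  1.76 -0.14  1.24  1.81]
[[ 0.005  0.034  0.999]
 [-0.     0.999 -0.034]
 [-1.     0.     0.005]]
```

View pics/b20.png

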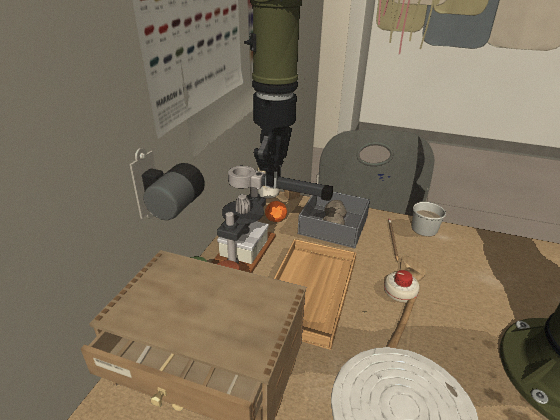

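```bash
python3 -m crank '[{"slide":[0,0,-1.5],"spin":0},{"slide":[0,0.5,-2],"spin":0},{"slide":[0,1.2,-2],"spin":0},{"slide":[0,1.4,-2],"spin":0},{"slide":[0,1.4,-2],"spin":0},{"slide":[0,1.2,-1.2],"spin":0},{"slide":[0,0,0],"spin":3},{"slide":[0,0,0],"spin":6},{"slide":[0,0,0],"spin":6},{"slide":[0,0,0],"spin":6},{"slide":[0,0,0],"spin":6},{"slide":[0,0,0],"spin":6}]'
python3 -m crank '[{"slide":[0,0,0],"spin":6},{"slide":[0,0,0],"spin":6},{"slide":[0,0,0],"spin":6},{"slide":[0,0,0],"spin":6},{"slide":[0,0,0],"spin":6},{"slide":[0,0,0],"spin":6},{"slide":[0,0,0],"spin":6},{"slide":[0,0,0],"spin":6},{"slide":[0,0,0],"spin":6},{"slide":[0,0,0],"spin":2.6},{"slide":[0,0,0],"spin":0},{"slide":[0,0,0],"spin":0}]'
python3 -c "
from h import *
s,m=st();go(.4415,-.045,-.018,-1.6);snap('side','b21.png');c=snap('top','b21t.png')"
```

```text
time: 45.77
tcp_pos: [0.4467, -0.0464, 0.1484]
ee_rot: [0.481, 1.517, -0.482]
wrist_force: [0.2, -0.1, -2.9]
width: 0.0153
time: 46.77
tcp_pos: [0.4469, -0.0464, 0.1486]
ee_rot: [1.228, 1.198, -1.228]
wrist_force: [-0.1, 0.9, -3.1]
width: 0.0155
t 46.77 tcp [ 0.4469 -0.0464  0.1486] w 0.0155 F [-0.1  0.9 -3.1] j [-0.55 -0.11  0.56  2.01  0.06  1.23 -0.04]
[[-0.     1.    -0.025]
 [ 0.    -0.025 -1.   ]
 [-1.    -0.    -0.   ]]
yaw -1.44 spin 0.16 slide(before spin) [16.66 -0.54 -0.12] slide(after spin) [16.66 -0.55 -0.12] len 16.67
```

View pics/b21.png

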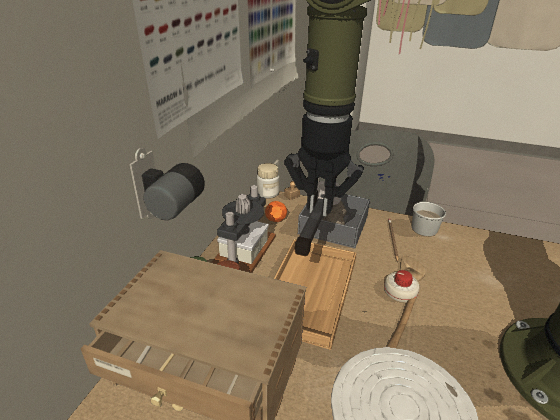

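View pics/b21t.png

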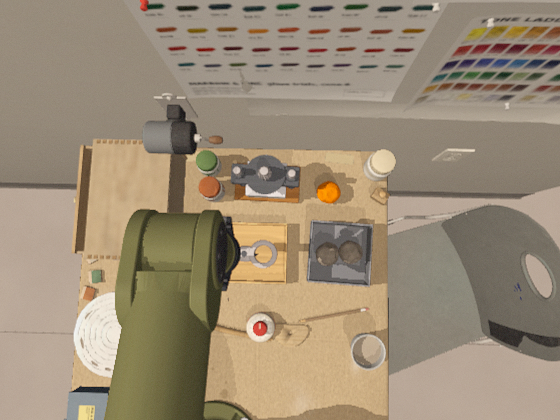

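```bash
python3 -m crank '[{"slide":[2,-0.2,0.1],"spin":0},{"slide":[3,-0.2,0],"spin":0},{"slide":[3,0,0],"spin":0},{"slide":[3,0,0],"spin":0},{"slide":[2,0,0],"spin":0},{"slide":[1.5,0,0],"spin":0},{"slide":[1,0,0],"spin":0},{"slide":[0.5,0,0],"spin":0},{"slide":[0.5,0,0],"spin":0},{"slide":[0,0,0],"spin":0},{"slide":[0,0,0],"spin":0}]'
python3 -c "
from h import *
s,m=st();snap('side','b22.png')"
```

```text
time: 47.78
tcp_pos: [0.4439, -0.0471, -0.0155]
ee_rot: [1.229, 1.196, -1.227]
wrist_force: [-0.2, 0.3, -3.3]
width: 0.0149
t 47.78 tcp [ 0.4439 -0.0471 -0.0155] w 0.0149 F [-0.2  0.3 -3.3] j [-0.52  0.13  0.6   2.18 -0.1   0.85  0.11]
[[ 0.001  1.    -0.026]
 [ 0.    -0.026 -1.   ]
 [-1.     0.001 -0.   ]]
```

View pics/b22.png

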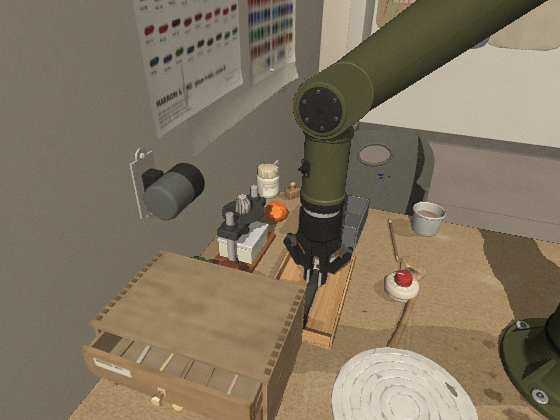

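```bash
python3 -m crank '[{"slide":[0.2,0,0],"spin":0},{"slide":[0.2,0,0],"spin":0},{"slide":[0.1,0,0],"spin":0},{"slide":[0,0,0],"spin":0}]'
python3 -m crank '[{"slide":[0,0,0],"spin":0},{"slide":[0,0,0],"spin":0},{"slide":[0,0,0],"spin":0},{"slide":[0,0,0],"spin":0},{"slide":[0,0,0],"spin":0}]' 3.8 40
python3 -m crank '[{"slide":[-1,0,0],"spin":0},{"slide":[-2,0,0],"spin":0},{"slide":[-3,0,0],"spin":0},{"slide":[-3,0,0],"spin":0},{"slide":[-4,0,0],"spin":0},{"slide":[-4,0,0],"spin":0},{"slide":[0,0,4],"spin":0},{"slide":[0,0,4],"spin":0},{"slide":[0,0,4],"spin":0},{"slide":[0,0,4],"spin":0},{"slide":[0,0,4],"spin":0},{"slide":[0,0,4],"spin":0}]'
python3 -m crank '[{"slide":[0,0,4],"spin":0},{"slide":[0,0,3],"spin":0},{"slide":[0,0,2],"spin":0},{"slide":[0,0,0],"spin":0},{"slide":[0,0,0],"spin":0},{"slide":[0,0,0],"spin":0},{"slide":[0,0,0],"spin":0}]'
python3 -c "
from h import *
s,m=st();snap('side','b23.png');c=snap('top','b23t.png')
P=cloud(c)
for n,(u,v) in dict(ring=(276,257),h=(215,254),h2=(240,255)).items(): print(n,P[v,u].round(3))"
```

```text
time: 48.17
tcp_pos: [0.4441, -0.047, -0.0199]
ee_rot: [1.23, 1.197, -1.227]
wrist_force: [-1.6, 0.9, 8.4]
width: 0.0154
time: 48.58
tcp_pos: [0.4432, -0.0472, -0.0211]
ee_rot: [1.229, 1.197, -1.228]
wrist_force: [0.0, 0.2, -0.5]
width: 0.0381
time: 49.58
tcp_pos: [0.4366, -0.2889, 0.1501]
ee_rot: [1.23, 1.196, -1.227]
wrist_force: [0.6, 0.2, 0.1]
width: 0.0378
time: 50.17
tcp_pos: [0.4351, -0.3753, 0.149]
ee_rot: [1.228, 1.198, -1.226]
wrist_force: [-0.9, -0.9, 0.0]
width: 0.0377
t 50.17 tcp [ 0.4351 -0.3753  0.149 ] w 0.0377 F [-0.9 -0.9  0. ] j [-0.14  0.27  0.95  1.74 -0.23  1.25  0.84]
[[ 0.001  1.    -0.024]
 [ 0.002 -0.024 -1.   ]
 [-1.     0.001 -0.002]]
ring [ 0.44  -0.133  0.032]
h [0.444 0.009 0.027]
h2 [ 0.443 -0.05   0.029]
```

View pics/b23t.png

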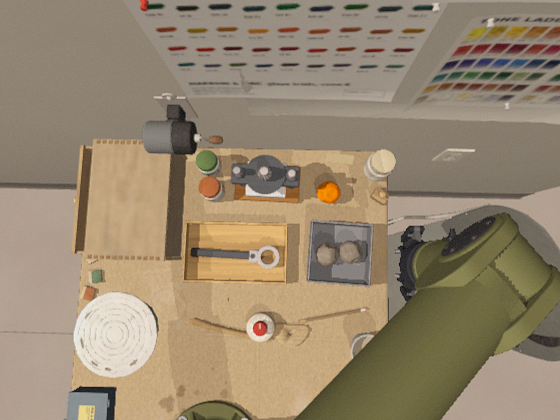

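View pics/b23.png

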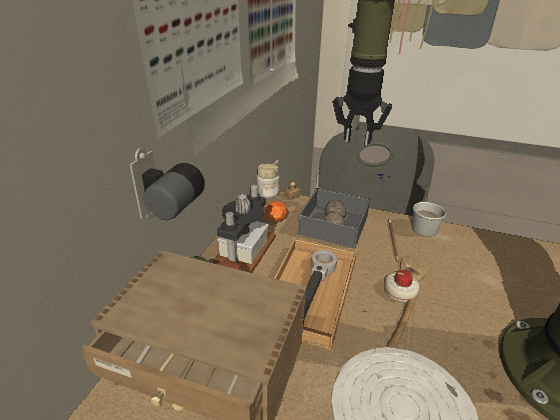

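```bash
python3 -c "
from h import *
c=snap('top')
P=cloud(c)
for u,v in((326,254),(349,251)): print(P[v,u].round(3))
print(env.finish_job())"
```

```text
[ 0.45  -0.247  0.052]
[ 0.458 -0.299  0.048]
the job is handed in; nothing more can be done
None
```

The job is done and handed in at about 50 s of the 210 s allowed; no verdict was reported.

**Lumps:** Both lumps present were carried into the scrap bin. I last measured them at about (0.450, -0.247) and (0.458, -0.299) in world coordinates, roughly 20 to 32 mm from the bin centre. The first grasp of one lump slipped because the fingertips sat about 25 mm higher than the reported tool position suggested. I regripped lower and it held.

**Collar:** I seated the spanner ring on the collar and swung the handle with a loose grip for five drive strokes. At the end the force rose sharply twice, to about 17 N and 21 N, roughly 2 N m. I took this as the hard stop. The pawl jumped a tooth after the first rise.
- In the last picture before lifting off, the press plate lay down on the mould.
- The collar angle cannot be read directly. The plate's drop in the pictures, about 16 mm or 4.0 rad on top of the unknown start angle, fits 4.5 rad but does not prove it.

**Spanner:** I lifted it off and laid it back in the tool tray. The handle top measured 27 to 29 mm and the ring top about 32 mm above the table, so it lies flat. The gripper was open and clear of everything at hand-in. In the final pictures the glaze jar and other things were where they began.

One short stretch of driving strokes was sent from a shell loop, with the rows typed on the command line.

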